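# Tighten the elbow screw of a reading-board arm

## Task

The elbow of the swing arm that carries the lit reading board has worked loose: take the larger of the two T-handle hex keys from the wooden rack, seat it fully home in the socket of the elbow's cap screw before you turn it, and then turn the screw clockwise (seen from above) until it comes up tight against its stop. Feel the key in gently, never forcing it, and do not strain it further once the screw is tight; leave the arm, its board and everything else on the desk where they are, and put the key back, standing fully down in its empty hole of the rack.

Things in the scene. Friction and masses are not known exactly. Their poses are not given: they have to be found in the camera images.
- key_grip (a point): Larger T-handle hex key (loose, 0.4 kg, black plastic handle, steel blade), upright in one of the rack's two holes. This point: centre of its T handle, a bar 96 mm long (its x axis), 28 mm wide (y), 24 mm high (z up). Below the handle a round hub, 25 mm in diameter, 30 mm high, whose underside (42 mm below this point) rests on the rack; then the blade, its end 104 mm below this point
- key_tip (a point): Centre of the lower end of the larger key's straight hexagonal blade: 62 mm long below the hub, 14 mm across flats (16.2 mm across corners), two of its six flats facing the y axis (same axes as key_grip). Its last 2.2 mm is bevelled by about 2 mm at each corner
- small_key_grip (a point): Smaller T-handle hex key (bystander, 8 mm blade) in the rack's other hole: centre of its handle, 64 x 20 x 18 mm, its top 108 mm above the desk. Leave it where it stands
- rack_hole0 (a point): Wooden rack: a fixed block 60 (x) x 160 (y) x 70 mm high on the desk with two through holes 19.5 mm in diameter, 84 mm apart along its y axis. This point: centre of one hole's mouth on the rack's top face, z up. The larger key, fully down, has its handle's centre 42 mm above the mouth. Which key stands in which hole varies
- rack_hole1 (a point): The mouth of the rack's other hole, as rack_hole0
- socket (a point): On the vertical axis of the elbow's cap screw, level with the top of the screw's head, 116 mm above the desk; z up. In the head (24 mm in diameter) is a hexagonal socket 14.5 mm across flats, 10 mm deep, flat floor: a key is home with its end 10 mm below this point. The direction of its flats is random and not measured (this point does not turn with the screw): feel for it, within 60 degrees
- boss (a point): Elbow of the swing arm: centre of the top of its round boss, 54 mm in diameter, 120 mm above the desk. The screw's head is sunk 4 mm deep in its counterbore, 28 mm in diameter. From the elbow a bar 42 mm wide, its top 80 mm above the desk, goes away from the robot to a column 103 mm high
- screw (a joint): Turning of the cap screw, rad: grows as it is turned clockwise seen from above (tightened); starts between 0.12 and 0.36, hard stop at 1.0. It turns with a steady drag of about 0.06 N m and stays where it is left; strained past about 0.15 N m at the stop, the key rounds out the socket. A seated key has some 4 degrees of play each way. The reading does not tell where the flats are
- board (a point): Centre of the lit reading board, 290 mm wide and 160 mm high, leaning back, its top up to 260 mm above the desk, on the forearm (38 mm wide, 85 to 105 mm above the desk) that goes from the elbow to it. The forearm swings about the screw's axis with a stiff drag of 0.5 N m; it must not be pushed out of place
- spool_a: Bystander: thread spool, 34 mm in diameter, 52 mm high; origin at its underside
- spool_b: Bystander: thread spool like spool_a
- tape: Bystander: roll of tape lying flat, 52 mm in diameter, 19 mm high; origin at its underside
- stapler: Bystander: black stapler, 135 mm long (y), 38 mm wide, 44 mm high; origin at its underside
- pencil_cup: Bystander: clear cup with pencils, 76 mm in diameter, about 150 mm high with the pencils; origin at its underside
- key: The larger key's body, origin at the centre of the blade's lower end (the same point as key_tip)
Mind the look-alikes: they are no part of the job. What is shaped like the part that bears rack_hole0 but orange is not meant. Leave any blue look-alike of the key alone.

How it is judged:
By the outcome, as a careful person would: the job done as asked, in the order asked, and still so for the second after the job is handed in, with the robot touching nothing.
It also fails if it takes over 72 s, if anything falls off the work surface, if the arm or the gripper's body presses on something with over 40 N, if the wrist force passes 120 N, or if a joint passes its speed limit or range.

## Robot

A 6-joint arm with a two-finger parallel gripper is mounted at the origin on the work surface. World frame = base frame: x ahead of the robot, y to its left, z up, the work surface at z = 0. Lengths are in m, angles in rad, forces in N, time in s.
With the tool pointing down it reaches from about 0.25 to 0.8 m from the base axis. Payload 3.9 kg.
Tool frame: the origin (TCP) lies midway between the tips of the shut fingers; the grasp point (between the pads) lies 19 mm behind it; z points along the fingers, y is the line along which they close (so a half turn about z gives the same grasp; the last joint's range is limited). The gripper opens to 85 mm and grips with 20 to 120 N. Pads are 22 mm wide; open, the fingers measure 114 mm over their backs; the gripper's body (76 mm by 85 mm) begins 54 mm behind the grasp point. The pads swing forward as they close: fully open they stand 13 mm farther back than shut.
Start: joints at [1.227, 0.26, -0.138, 1.173, 0, 1.571], TCP at [0.177, 0.494, 0.231] pointing down, gripper open.
Joint ranges: [-2.78, 2.78], [-0.83, 1.72], [-1.28, 1.37], [-1.9, 2.12], [-1.57, 1.48], [-3.14, 3.14]. Speed limits (rad/s): [2.57, 2.57, 3.14, 3.14, 3.14, 3.14].

## Interface

Orientations are given as a unit quaternion [x, y, z, w].
In Python, from bench import robot gives the robot as it stands.
- The arm moves only by the tool move_arm, never from a script. Its argument "commands" is a list of rows, each an object of numbers: "hand": the gripper's target within -1 to 1 (fully open at 1, half-way at 0, shut at -1); "x", "y", "z": the shift along the tool's x, y, z in mm; "ax", "ay", "az": the turn, a rotation vector about the tool's x, y, z in degrees. In form: [{"hand": .., "x": .., "y": .., "z": .., "ax": .., "ay": .., "az": ..}, ...]. A call has 1 to 12 rows; each row shifts and turns the commanded pose from where the row before left it, along the tool's axes as they then stand; what a row does not reach is not made up. A row lasts 1/8 s, in which the tool goes at most 62.5 mm and 10.7 degrees, less where a joint would pass 70% of its speed; a pose out of reach is approached as far as the arm can. A call is refused whole if a number of a shift passes 62.5 or a number of a turn 10.7, either way. A call with a gripper value outside its range is refused whole. The fingers move at their own pace and stop on an object; "newtons" is the grip in N (left out, the last holds). Time passes only in rows, so rows that do not move let the fingers close. It gives the time, the measured TCP pose, the force, the opening and the grip force at its end, in the units of the state.
- robot.read_state(): the state, without advancing time (a new reading comes with each control period).
- robot.capture(name): name is "side" or "top" or "wrist"; returns a dict with "pixels" (480x640x3 uint8, blue, green, red), "intrinsics" (3x3 intrinsics, pixels), "world_to_cam" (4x4, takes a point from world to camera coordinates); the wrist camera has in their place "tool_from_camera" (4x4, takes a point from camera to tool coordinates, whose origin is the TCP and whose axes are the flange's). Camera axes: x right, y down, z forward; pixel columns grow to the right and rows downward; lengths in m; the calibration is good to about 2 mm. The wrist camera is an equidistant fisheye: a pixel r from the principal point sees the ray r / f radians off the axis. A picture is of the moment at which its call begins: read the wrist's pose just before it. There is no depth.
- robot.sign_off(): hands the job in; it is judged then, once.
The state is a dict: "time": time; "qpos": joint angles; "qd": joint speeds; "tau": joint torques, N m; "ee_pos": TCP position; "eef_rot": TCP orientation; "force": force on the tool from outside, world axes, zero at the start; "moment": the same for the moment, N m; "opening": opening from 0.0 (shut) to 1.0 (fully open); "gripper_force": force on a finger pad.
Only numpy, scipy, OpenCV 4.12 (cv2) and the standard library are available. Lean on these libraries where they do the work, as an engineer would, in place of code of your own. Each camera call takes 0.05 s, during which the arm holds its last target. There are 200 camera calls.

## Working session

There is one attempt and no reset: what is moved stays moved. The work goes in short steps, Python scripts to look and compute and a tool call to move; the robot and the scene stay as the last step left them, time stands still between calls to the robot, and variables do not carry over. Pictures are saved under pics/ and viewed, at most 10 in all, crops included, and the job is handed in when it is done.

Besides the shell and the picture viewer there is one more tool, called after ">>>" in YAML: its name, and indented under it one key for each argument. move_arm: Moves the arm, as the interface text tells. Its arguments: {"type":"object","properties":{"commands":{"type":"array","items":{"type":"object","properties":{"hand":{"type":"number"},"x":{"type":"number"},"y":{"type":"number"},"z":{"type":"number"},"ax":{"type":"number"},"ay":{"type":"number"},"az":{"type":"number"}}}},"newtons":{"type":"number"}},"required":["commands"]}

```bash
ls; mkdir -p pics; cat > h.py <<'E'
import numpy as np,cv2
from bench import robot
from scipy.spatial.transform import Rotation as R
def snap(n,f=None):
    s=robot.read_state(); c=robot.capture(n)
    if f: cv2.imwrite('pics/'+f,c['pixels'])
    return s,c
def ray(c,u,v,s=None):
    K=np.array(c['intrinsics'])
    if 'world_to_cam' in c:
        T=np.linalg.inv(np.array(c['world_to_cam'])); d=np.linalg.inv(K)@[u,v,1]
    else:
        x=u-K[0,2];y=v-K[1,2];r=np.hypot(x,y)+1e-12;t=r/K[0,0]
        d=np.array([np.sin(t)*x/r,np.sin(t)*y/r,np.cos(t)])
        W=np.eye(4);W[:3,:3]=R.from_quat(s['eef_rot']).as_matrix();W[:3,3]=s['ee_pos']
        T=W@np.array(c['tool_from_camera'])
    return T[:3,3],T[:3,:3]@d
def onz(c,u,v,z,s=None):
    o,d=ray(c,u,v,s); return o+d*(z-o[2])/d[2]
E
python3 - <<'E'
from h import *
s,c=snap('top','top.png'); s2,c2=snap('side','side.png'); 
print(s['ee_pos'],s['eef_rot'],s['time'],s['opening'])
for n,k in(('top',c),('side',c2)): print(n,np.linalg.inv(k['world_to_cam'])[:3].round(3),k['intrinsics'])
E
```

```text
pics
[0.17676671 0.49363882 0.230466  ] [ 1.71074370e-01  9.85257651e-01 -9.48801282e-04 -1.41324041e-04] 0.0 1.0021807857778138
top [[ 0.026 -0.984  0.175  0.35 ]
 [-1.    -0.027 -0.    -0.092]
 [ 0.005 -0.175 -0.985  1.282]] [[444.94453853   0.         316.0410278 ]
 [  0.         444.94453853 236.50478389]
 [  0.           0.           1.        ]]
side [[ 0.672 -0.426  0.606 -0.067]
 [-0.74  -0.394  0.545 -0.647]
 [ 0.006 -0.815 -0.58   0.708]] [[491.51837501   0.         315.08424179]
 [  0.         491.51837501 234.15559989]
 [  0.           0.           1.        ]]
```

View pics/top.png

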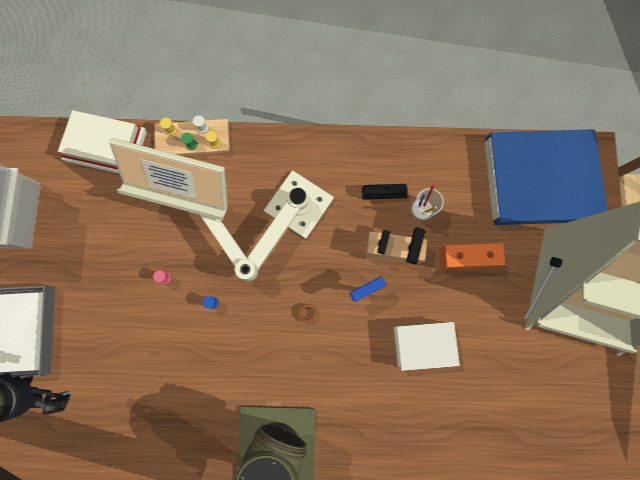

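View pics/side.png

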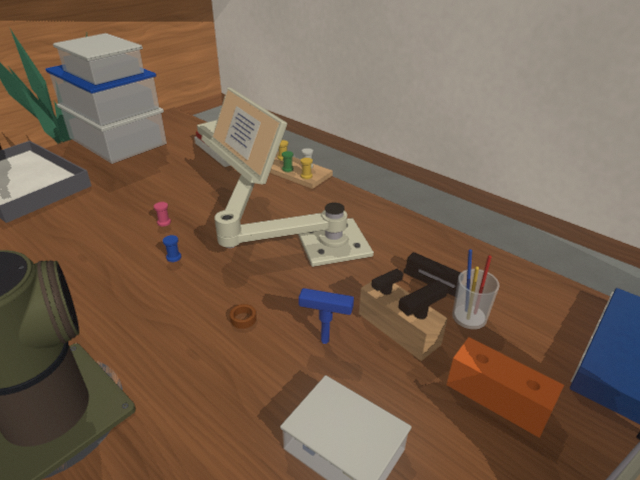

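The top view shows the wooden rack at (397,246), with the large key's handle at (416,246) and the small key at (384,242). The elbow boss is at (245,269). The orange rack and the blue key are the decoys.

```bash
cat > m.py <<'E'
from h import *
s,c=snap('top'); im=c['pixels']; g=im.max(2)
def blob(x0,y0,x1,y1,thr=45):
    m=(g[y0:y1,x0:x1]<thr).astype(np.uint8); k,l,st,ce=cv2.connectedComponentsWithStats(m)
    o=[]
    for i in range(1,k):
        if st[i,4]>25:
            cs,_=cv2.findContours((l==i).astype(np.uint8),cv2.RETR_EXTERNAL,cv2.CHAIN_APPROX_NONE)
            r=cv2.minAreaRect(cs[0]); bp=cv2.boxPoints(r)+[x0,y0]
            o.append((r[0][0]+x0,r[0][1]+y0,r[1],r[2],st[i,4],bp))
    return o
for z,b in ((.124,(404,222,430,270)),(.12,(228,252,262,286))):
    for o in blob(*b):
        w=np.array([onz(c,u,v,z) for u,v in o[5]])
        print(np.round(o[:2],1),np.round(o[2],1),round(o[3],1),o[4],onz(c,o[0],o[1],z).round(4)); print(w.round(4).tolist())
cv2.imwrite('pics/crop.png',np.hstack([cv2.resize(im[225:275,360:435],None,fx=6,fy=6,interpolation=2),cv2.resize(im[240:290,220:275],None,fx=6,fy=6,interpolation=2)]))
E
python3 m.py
```

```text
[414.8 245.2] [11.4 35.9] 14.0 372 [ 0.539 -0.353  0.124]
[[0.4958, -0.3266, 0.124], [0.5895, -0.3505, 0.124], [0.5828, -0.3798, 0.124], [0.4892, -0.3555, 0.124]]
```

View pics/crop.png

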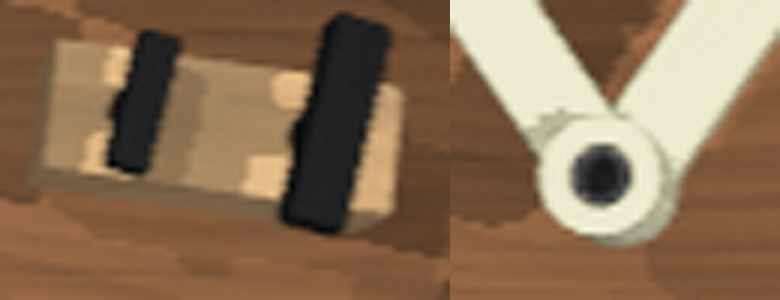

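```bash
python3 - <<'E'
from h import *
s,c=snap('top')
print('boss',onz(c,245,269,.12), 'board corners',onz(c,120,190,.11),onz(c,223,215,.11),onz(c,112,142,.25),onz(c,225,172,.25),'small',onz(c,384,242,.108),'spools',onz(c,161,277,.05),onz(c,210,302,.05),'blue',onz(c,368,289,.03))
a=np.array(s['ee_pos']);m=R.from_quat(s['eef_rot']).as_matrix();print(m.round(3))
s,c=snap('wrist');print(c['tool_from_camera'],c['intrinsics'])
E
```

```text
boss [0.46457004 0.0915353  0.12      ] board corners [0.67166197 0.44436417 0.11      ] [0.60975671 0.16024615 0.11      ] [0.75367812 0.41229654 0.25      ] [0.68508483 0.13198431 0.25      ] small [ 0.54805873 -0.27419381  0.108     ] spools [0.44314428 0.33320688 0.05      ] [0.37844681 0.193388   0.05      ] blue [ 0.42656686 -0.24142185  0.03      ]
[[-0.941  0.337 -0.001]
 [ 0.337  0.941 -0.001]
 [ 0.    -0.002 -1.   ]]
[[-1.13977735e-03 -9.54650166e-01 -2.97727665e-01  7.60427151e-02]
 [ 9.99998834e-01 -1.39077029e-03  6.31191125e-04 -8.40446307e-04]
 [-1.01663750e-03 -2.97726598e-01  9.54650637e-01 -1.43149151e-01]
 [ 0.00000000e+00  0.00000000e+00  0.00000000e+00  1.00000000e+00]] [[371.64829954   0.         323.00559181]
 [  0.         371.64829954 236.8015026 ]
 [  0.           0.           1.        ]]
```

>>> move_arm:
  commands:
    - {"hand": 1,"az": -5.3,"z": -10}
    - {"x": -31,"y": -41,"z": -3}
    - {"x": -31,"y": -41,"z": -3}
    - {"x": -31,"y": -41,"z": -3}
    - {"x": -31,"y": -41,"z": -3}
    - {"x": -31,"y": -41,"z": -3}
    - {"x": -31,"y": -41,"z": -3}
    - {"x": -31,"y": -41,"z": -3}
    - {"x": -31,"y": -41,"z": -3}
    - {"x": -31,"y": -41,"z": -3}
    - {"x": -31,"y": -41}
    - {"x": -31,"y": -41}

```text
invalid input
```

```bash
cat > st.py <<'E'
from h import *
s,c=snap('wrist','w1.png');p=np.array(s['ee_pos']);m=R.from_quat(s['eef_rot']).as_matrix()
print(s['time'],p.round(4),m.round(3).tolist(),np.round(s['qpos'],2),'f',np.round(s['force'],2),np.round(s['moment'],3))
for t in ([.539,-.353,p[2]],[.4646,.0915,p[2]]): print((m.T@(np.array(t)-p)*1000).round(1))
E
python3 st.py
```

```text
0.25 [0.1769 0.494  0.2309] [[-0.941, 0.337, -0.0], [0.337, 0.941, -0.001], [-0.0, -0.001, -1.0]] [ 1.23  0.26 -0.14  1.17 -0.    1.57] f [-1.03 -0.11  0.29] [-0.047 -0.015 -0.024]
[-6.265e+02 -6.753e+02  6.000e-01]
[-4.066e+02 -2.819e+02  3.000e-01]
```

>>> move_arm:
  commands:
    - {"hand": 1,"x": 0,"y": 0,"z": -10,"ax": 0,"ay": 0,"az": -5.3}
    - {"hand": 1,"x": -31,"y": -41,"z": -3,"ax": 0,"ay": 0,"az": 0}
    - {"hand": 1,"x": -31,"y": -41,"z": -3,"ax": 0,"ay": 0,"az": 0}
    - {"hand": 1,"x": -31,"y": -41,"z": -3,"ax": 0,"ay": 0,"az": 0}
    - {"hand": 1,"x": -31,"y": -41,"z": -3,"ax": 0,"ay": 0,"az": 0}
    - {"hand": 1,"x": -31,"y": -41,"z": -3,"ax": 0,"ay": 0,"az": 0}
    - {"hand": 1,"x": -31,"y": -41,"z": -3,"ax": 0,"ay": 0,"az": 0}
    - {"hand": 1,"x": -31,"y": -41,"z": -3,"ax": 0,"ay": 0,"az": 0}
    - {"hand": 1,"x": -31,"y": -41,"z": -3,"ax": 0,"ay": 0,"az": 0}
    - {"hand": 1,"x": -31,"y": -41,"z": 0,"ax": 0,"ay": 0,"az": 0}
    - {"hand": 1,"x": -31,"y": -41,"z": 0,"ax": 0,"ay": 0,"az": 0}
    - {"hand": 1,"x": 0,"y": 0,"z": 0,"ax": 0,"ay": 0,"az": 0}
  newtons: 60

```text
time: 1.8
ee_pos: [0.3763, 0.0174, 0.2654]
eef_rot: [0.129, 0.992, -0.0, 0.0]
force: [-0.2, 0.4, -0.2]
opening: 0.996
gripper_force: 0.0
```

```bash
python3 st.py
```

```text
1.8 [0.3763 0.0174 0.2654] [[-0.967, 0.255, 0.001], [0.255, 0.967, -0.001], [-0.001, -0.0, -1.0]] [ 0.05 -0.01 -0.37  1.21 -0.    0.3 ] f [-0.25  0.36 -0.17] [-0.003  0.032 -0.003]
[-2.519e+02 -3.165e+02  3.000e-01]
[-66.4  94.2   0. ]
```

>>> move_arm:
  commands:
    - {"hand": 1,"x": -36,"y": -45,"z": 0,"ax": 0,"ay": 0,"az": 0}
    - {"hand": 1,"x": -36,"y": -45,"z": 0,"ax": 0,"ay": 0,"az": 0}
    - {"hand": 1,"x": -36,"y": -45,"z": 0,"ax": 0,"ay": 0,"az": 0}
    - {"hand": 1,"x": -36,"y": -45,"z": 0,"ax": 0,"ay": 0,"az": 0}
    - {"hand": 1,"x": -36,"y": -45,"z": 0,"ax": 0,"ay": 0,"az": 0}
    - {"hand": 1,"x": -36,"y": -45,"z": 0,"ax": 0,"ay": 0,"az": 0}
    - {"hand": 1,"x": -36,"y": -46,"z": 0,"ax": 0,"ay": 0,"az": 0}
    - {"hand": 1,"x": 0,"y": 0,"z": 0,"ax": 0,"ay": 0,"az": 0}

```text
time: 2.85
ee_pos: [0.5427, -0.35, 0.2629]
eef_rot: [0.126, 0.992, 0.0, -0.001]
force: [-0.8, 0.7, -0.4]
opening: 1.001
gripper_force: 0.0
```

```bash
cp pics/w1.png pics/w0.png; python3 st.py
```

```text
2.85 [ 0.5427 -0.35    0.2629] [[-0.968, 0.249, -0.001], [0.249, 0.968, 0.001], [0.001, 0.0, -1.0]] [-0.57  0.47  0.26  1.37 -0.   -0.32] f [-0.84  0.69 -0.45] [0.032 0.04  0.027]
[ 2.9 -3.8  0. ]
[1.858e+02 4.081e+02 4.000e-01]
```

View pics/w1.png

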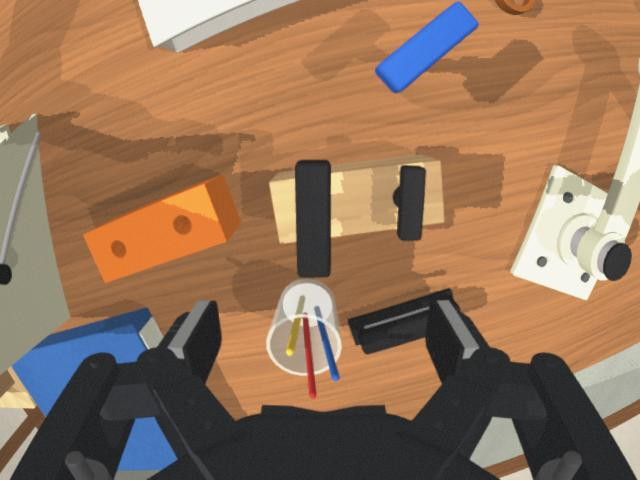

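The wrist view shows the large key's handle at (313,218), with the small key at (411,203). The pencil cup is at about (307,320), behind the handle.

```bash
cat > kp.py <<'E'
from h import *
s,c=snap('wrist');g=c['pixels'].max(2);p=np.array(s['ee_pos']);m=R.from_quat(s['eef_rot']).as_matrix()
f=lambda u,v,z:(m.T@(onz(c,u,v,z,s)-p)*1000).round(1)
M=np.zeros(g.shape,np.uint8);M[140:285,285:345]=g[140:285,285:345]<60
n,l,st,ce=cv2.connectedComponentsWithStats(M);i=1+st[1:,4].argmax();print(st[i],ce[i])
cs,_=cv2.findContours((l==i).astype(np.uint8),0,1);P=np.array([f(u,v,.124) for u,v in cs[0][:,0]]).astype(np.float32)[:,:2]
print(cv2.minAreaRect(P),P.min(0),P.max(0)); print('cup rim',f(268,340,.09),f(340,340,.09),f(304,310,.09))
E
python3 kp.py
```

```text
[ 293  162   35  116 3702] [310.93895192 219.88411669]Traceback (most recent call last):
  File "kp.py", line 7, in <module>
    print(cv2.minAreaRect(P),P.min(0),P.max(0)); print('cup rim',f(268,340,.09),f(340,340,.09),f(304,310,.09))
          ~~~~~~~~~~~~~~~^^^
cv2.error: OpenCV(4.12.0) /io/opencv/modules/imgproc/src/convhull.cpp:143: error: (-215:Assertion failed) total >= 0 && (depth == CV_32F || depth == CV_32S) in function 'convexHull'
```

```bash
sed -i 's/\[:,:2\]$/[:,:2].copy()/; s/P=np.array(\(.*\)).astype(np.float32)/P=np.float32(\1)/' kp.py; sed -i 's/cs,_=cv2/print(s["opening"]);cs,_=cv2/' kp.py; python3 kp.py
```

```text
[ 293  163   34  116 3653] [309.75992335 220.03367096]
1.0041792030592642
((-0.7500076293945312, -11.250001907348633), (94.89998626708984, 26.099994659423828), 0.0) [-48.2 -24.3] [46.7  1.8]
cup rim [-132.5  -56.6  174. ] [-131.9   16.4  174.2] [-97.  -19.1 174.2]
```

```bash
echo "print(p.round(4),s['qd'].round(3) if hasattr(s['qd'],'round') else s['qd'],s['time'])
k=P.min(0)/2+P.max(0)/2;print('key world',p+m@[k[0]/1000,k[1]/1000,0])">>kp.py; python3 kp.py;python3 kp.py
```

```text
[ 293  163   33  116 3634] [309.37947166 220.43780958]
0.9967230163325791
((-1.0000076293945312, -11.85000228881836), (94.99998474121094, 25.699996948242188), 0.0) [-48.5 -24.7] [46.5  1. ]
cup rim [-133.   -56.7  174.8] [-132.4   16.4  174.9] [-97.4 -19.1 174.9]
[ 0.541  -0.3465  0.265 ] [ 0.005 -0.026 -0.013 -0.003 -0.002 -0.002] 3.0
key world [ 0.53901262 -0.35825797  0.2650201 ]
[ 292  163   34  115 3608] [309.36391353 220.37888027]
1.0009196857987297
((-0.6499977111816406, -11.900001525878906), (25.79999542236328, 94.29998779296875), 90.0) [-47.8 -24.8] [46.5  1. ]
cup rim [-133.4  -56.8  175.4] [-132.7   16.5  175.4] [-97.7 -19.2 175.4]
[ 0.5408 -0.3464  0.2655] [ 0.    -0.015 -0.004 -0.003 -0.004 -0.003] 3.05
key world [ 0.53851478 -0.35814293  0.26548997]
```

>>> move_arm:
  commands:
    - {"hand": 1,"x": -1,"y": -9,"z": 25,"ax": 0,"ay": 0,"az": 0}
    - {"hand": 1,"x": 0,"y": 0,"z": 25,"ax": 0,"ay": 0,"az": 0}
    - {"hand": 1,"x": 0,"y": 0,"z": 25,"ax": 0,"ay": 0,"az": 0}
    - {"hand": 1,"x": 0,"y": 0,"z": 20,"ax": 0,"ay": 0,"az": 0}
    - {"hand": 1,"x": 0,"y": 0,"z": 0,"ax": 0,"ay": 0,"az": 0}
    - {"hand": 1,"x": 0,"y": 0,"z": 0,"ax": 0,"ay": 0,"az": 0}

```text
time: 3.85
ee_pos: [0.5399, -0.3571, 0.1718]
eef_rot: [0.125, 0.992, -0.0, 0.001]
force: [0.3, -0.4, 1.2]
opening: 0.998
gripper_force: 0.0
```

```bash
sed -i 's/140:285,285:345/100:400,240:400/g' kp.py; python3 kp.py; python3 st.py
```

```text
[ 297  177   51  160 7243] [322.22407842 256.1935662 ]
0.9983968269926868
((1.399993896484375, -1.050002098083496), (95.19998168945312, 26.499996185302734), 0.0) [-46.2 -14.3] [49.  12.2]
cup rim [-72.  -40.4  81.9] [-71.4  11.4  81.9] [-46.7 -13.8  81.9]
[ 0.5399 -0.3571  0.1718] [-0.005 -0.001  0.019 -0.002 -0.003  0.   ] 3.85
key world [ 0.53831863 -0.35779207  0.17179223]
3.9 [ 0.5402 -0.3575  0.172 ] [[-0.969, 0.248, 0.002], [0.248, 0.969, -0.001], [-0.002, -0.001, -1.0]] [-0.58  0.5   0.07  1.14  0.   -0.33] f [-0.33  0.11  0.23] [-0.021  0.05  -0.01 ]
[ 2.3  4.  -0. ]
[184.6 416.2  -0.7]
```

View pics/w1.png

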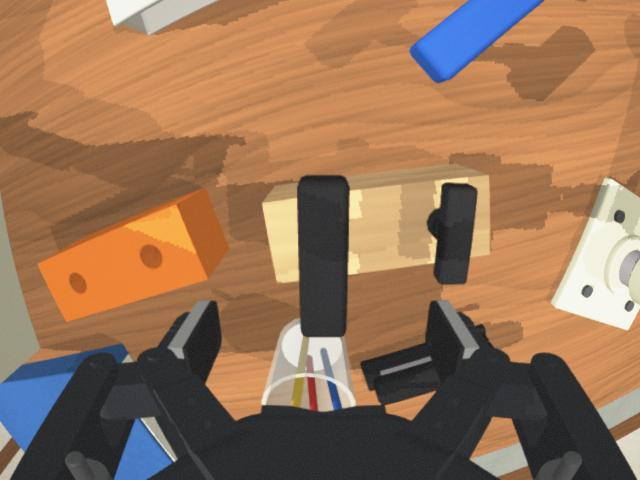

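The handle at (323,256) is centred between the fingers, and nothing is in the way. I'll go down and grip it.

>>> move_arm:
  commands:
    - {"hand": 1,"x": 1.5,"y": -0.7,"z": 25,"ax": 0,"ay": 0,"az": 0}
    - {"hand": 1,"x": 0,"y": 0,"z": 25,"ax": 0,"ay": 0,"az": 0}
    - {"hand": 1,"x": 0,"y": 0,"z": 20,"ax": 0,"ay": 0,"az": 0}
    - {"hand": 1,"x": 0,"y": 0,"z": 12,"ax": 0,"ay": 0,"az": 0}
    - {"hand": 0,"x": 0,"y": 0,"z": 0,"ax": 0,"ay": 0,"az": 0}
    - {"hand": -0.2,"x": 0,"y": 0,"z": 0,"ax": 0,"ay": 0,"az": 0}
    - {"hand": -1,"x": 0,"y": 0,"z": 0,"ax": 0,"ay": 0,"az": 0}
    - {"hand": -1,"x": 0,"y": 0,"z": 0,"ax": 0,"ay": 0,"az": 0}
    - {"hand": -1,"x": 0,"y": 0,"z": 0,"ax": 0,"ay": 0,"az": 0}
    - {"hand": -1,"x": 0,"y": 0,"z": 0,"ax": 0,"ay": 0,"az": 0}
  newtons: 60

```text
time: 5.2
ee_pos: [0.5386, -0.3582, 0.0894]
eef_rot: [0.125, 0.992, -0.0, 0.001]
force: [-0.3, 1.3, 5.7]
opening: 0.321
gripper_force: 60.8
```

```bash
python3 st.py
```

```text
5.2 [ 0.5386 -0.3582  0.0894] [[-0.969, 0.249, 0.002], [0.249, 0.969, -0.001], [-0.002, -0.0, -1.0]] [-0.59  0.55 -0.06  0.96  0.   -0.34] f [-0.27  1.27  5.74] [ 0.245  0.05  -0.013]
[ 0.9  5.1 -0. ]
[183.4 417.2  -0.5]
```

>>> move_arm:
  commands:
    - {"hand": -1,"x": 0,"y": 0,"z": -5,"ax": 0,"ay": 0,"az": 0}
    - {"hand": -1,"x": 0,"y": 0,"z": -20,"ax": 0,"ay": 0,"az": 0}
    - {"hand": -1,"x": 0,"y": 0,"z": -25,"ax": 0,"ay": 0,"az": 0}
    - {"hand": -1,"x": 0,"y": 0,"z": -25,"ax": 0,"ay": 0,"az": 0}
    - {"hand": -1,"x": 0,"y": 0,"z": -25,"ax": 0,"ay": 0,"az": 0}
    - {"hand": -1,"x": 0,"y": 0,"z": -25,"ax": 0,"ay": 0,"az": 0}
    - {"hand": -1,"x": 0,"y": 0,"z": -25,"ax": 0,"ay": 0,"az": 0}
    - {"hand": -1,"x": 0,"y": 0,"z": -20,"ax": 0,"ay": 0,"az": 0}
    - {"hand": -1,"x": 0,"y": 0,"z": 0,"ax": 0,"ay": 0,"az": 0}

```text
time: 6.38
ee_pos: [0.5383, -0.3584, 0.2592]
eef_rot: [0.125, 0.992, -0.001, 0.001]
force: [0.2, -0.2, -3.4]
opening: 0.32
gripper_force: 60.1
```

>>> move_arm:
  commands:
    - {"hand": -1,"x": 20,"y": 30,"z": 0,"ax": 0,"ay": 0,"az": 0}
    - {"hand": -1,"x": 25,"y": 42,"z": 0,"ax": 0,"ay": 0,"az": 0}
    - {"hand": -1,"x": 25,"y": 42,"z": 0,"ax": 0,"ay": 0,"az": 0}
    - {"hand": -1,"x": 25,"y": 42,"z": 0,"ax": 0,"ay": 0,"az": 0}
    - {"hand": -1,"x": 25,"y": 42,"z": 0,"ax": 0,"ay": 0,"az": 0}
    - {"hand": -1,"x": 25,"y": 42,"z": 0,"ax": 0,"ay": 0,"az": 0}
    - {"hand": -1,"x": 25,"y": 42,"z": 0,"ax": 0,"ay": 0,"az": 0}
    - {"hand": -1,"x": 25,"y": 42,"z": 0,"ax": 0,"ay": 0,"az": 0}
    - {"hand": -1,"x": 25,"y": 42,"z": 0,"ax": 0,"ay": 0,"az": 0}
    - {"hand": -1,"x": 13,"y": 42,"z": 0,"ax": 0,"ay": 0,"az": 0}
    - {"hand": -1,"x": 0,"y": 9,"z": 0,"ax": 0,"ay": 0,"az": 0}
    - {"hand": -1,"x": 0,"y": 0,"z": 0,"ax": 0,"ay": 0,"az": 0}

```text
time: 7.88
ee_pos: [0.4154, 0.1039, 0.2573]
eef_rot: [0.125, 0.992, -0.001, -0.001]
force: [0.5, -0.7, -3.5]
opening: 0.319
gripper_force: 60.5
```

```bash
python3 st.py; python3 st.py
```

```text
7.875 [0.4154 0.1039 0.2573] [[-0.969, 0.247, -0.002], [0.247, 0.969, -0.001], [0.001, -0.002, -1.0]] [ 0.25  0.08 -0.29  1.2  -0.    0.5 ] f [ 0.47 -0.66 -3.54] [-0.034  0.036  0.046]
[-2.328e+02 -4.121e+02  3.000e-01]
[-50.7   0.2  -0.1]
7.925 [0.4154 0.1032 0.2574] [[-0.969, 0.249, -0.002], [0.249, 0.969, -0.001], [0.001, -0.002, -1.0]] [ 0.24  0.08 -0.29  1.2  -0.    0.5 ] f [ 0.01 -0.43 -3.73] [-0.068  0.055  0.054]
[-2.332e+02 -4.112e+02  4.000e-01]
[-50.5   0.9  -0.1]
```

View pics/w1.png

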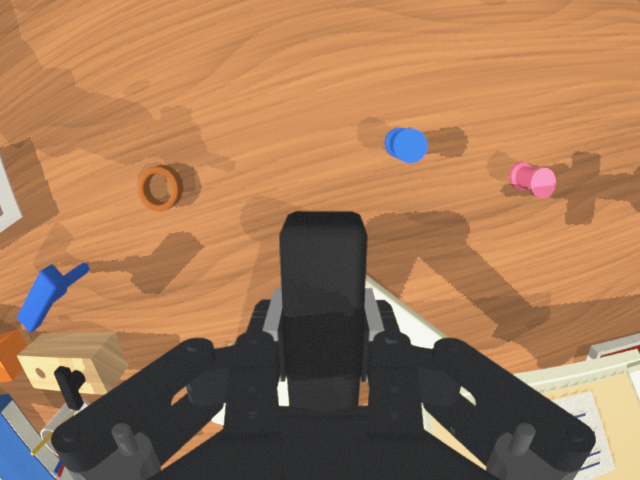

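The handle hides the elbow from the wrist camera here. I'll use the earlier w0 frame plus the side view for the boss.

```bash
python3 - <<'E'
from h import *
s,c=snap('wrist'); s0=dict(s); s0['ee_pos']=[.3763,.0174,.2654]
s0['eef_rot']=R.from_matrix(np.array([[-0.967, 0.255, 0.001], [0.255, 0.967, -0.001], [-0.001, -0.0, -1.0]])).as_quat()
im=cv2.imread('pics/w0.png')
gg=np.mgrid[0:480:4,0:640:4].reshape(2,-1).T
b=min(gg,key=lambda q:np.linalg.norm(onz(c,q[1],q[0],.12,s0)-[.4646,.0915,.12])); print('w0 px',b[::-1])
sd=robot.capture('side');tp=robot.capture('top')
W=np.array(sd['world_to_cam'])@[.4646,.0915,.12,1];u=(sd['intrinsics']@W[:3]/W[2])[:2];print('side px',u)
def cr(i,x,y,h):x,y=int(x),int(y);return cv2.resize(i[max(y-h,0):y+h,x-h:x+h],(390,390),interpolation=2)
cv2.imwrite('pics/c2.png',np.hstack([cr(im,b[1],b[0],65),cr(sd['pixels'],*u,65)]))
E
```

```text
w0 px [432 292]
side px [225.92300916 216.48791349]
```

View pics/c2.png

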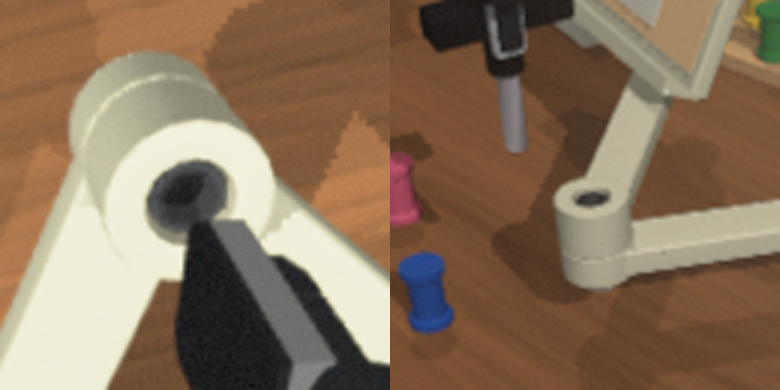

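```bash
python3 - <<'E'
from h import *
s,c=snap('wrist'); s0=dict(s); s0['ee_pos']=[.3763,.0174,.2654]
s0['eef_rot']=R.from_matrix(np.array([[-0.967, 0.255, 0.001], [0.255, 0.967, -0.001], [-0.001, -0.0, -1.0]])).as_quat()
print('w0',onz(c,430.3,292,.12,s0))
sd=robot.capture('side');tp=robot.capture('top')
print('side',onz(sd,228.2,217.7,.12),'tip',onz(sd,201.7,201,.176),s['ee_pos'])
# boss top in top view: cream blob ring circle
print('top',onz(tp,245,269,.12))
E
```

```text
w0 [0.46363731 0.09191026 0.12      ]
side [0.46489219 0.08419392 0.12      ] tip [0.41722177 0.10268245 0.176     ] [0.41587084 0.10287053 0.25808846]
top [0.46457004 0.0915353  0.12      ]
```

>>> move_arm:
  commands:
    - {"hand": -1,"x": -15,"y": -22,"z": 0,"ax": 0,"ay": 0,"az": 0}
    - {"hand": -1,"x": -15,"y": -22,"z": 0,"ax": 0,"ay": 0,"az": 0}
    - {"hand": -1,"x": -15,"y": -22,"z": 0,"ax": 0,"ay": 0,"az": 0}
    - {"hand": -1,"x": -15,"y": -19,"z": 0,"ax": 0,"ay": 0,"az": 0}
    - {"hand": -1,"x": 0,"y": 0,"z": 0,"ax": 0,"ay": 0,"az": 0}
    - {"hand": -1,"x": 0,"y": 0,"z": 0,"ax": 0,"ay": 0,"az": 0}
    - {"hand": -1,"x": 0,"y": 0,"z": 0,"ax": 0,"ay": 0,"az": 0}

```text
time: 9.15
ee_pos: [0.4525, 0.0072, 0.2583]
eef_rot: [0.125, 0.992, 0.0, -0.0]
force: [0.2, 0.4, -2.9]
opening: 0.322
gripper_force: 60.6
```

```bash
cat > boss.py <<'E'
from h import *
s,c=snap('wrist'); im=c['pixels']; np.savez('b.npz',p=s['ee_pos'],q=s['eef_rot'])
cv2.imwrite('pics/b.png',im)
gg=np.mgrid[0:480:3,0:640:3].reshape(2,-1).T
b=min(gg,key=lambda q:np.linalg.norm(onz(c,q[1],q[0],.12,s)-[.464,.0905,.12])); x,y=int(b[1]),int(b[0]); print('px',x,y)
h=60; x0,y0=x-h,y-h
cv2.imwrite('pics/c3.png',cv2.resize(im[y0:y+h,x0:x+h],(600,600),interpolation=2)); print('x0,y0',x0,y0,'scale',5)
g=im[y0:y+h,x0:x+h].max(2)
for t in (70,90,110,130):
    n,l,st,ce=cv2.connectedComponentsWithStats((g<t).astype(np.uint8))
    d=[(np.hypot(*(ce[i]-h)),i) for i in range(1,n) if 60<st[i,4]<3000]
    if d:
        i=min(d)[1];print(t,st[i],onz(c,ce[i][0]+x0,ce[i][1]+y0,.117,s).round(4),s['ee_pos'].round(4))
E
python3 boss.py
```

```text
px 429 210
x0,y0 369 150 scale 5
70 [ 49  53  23  20 329] [0.4662 0.0913 0.117 ] [0.4525 0.0072 0.2583]
90 [ 45  51  28  25 502] [0.4664 0.0907 0.117 ] [0.4525 0.0072 0.2583]
110 [ 45  47  29  29 641] [0.465  0.0911 0.117 ] [0.4525 0.0072 0.2583]
130 [ 45  47  30  30 679] [0.4652 0.0913 0.117 ] [0.4525 0.0072 0.2583]
```

View pics/c3.png

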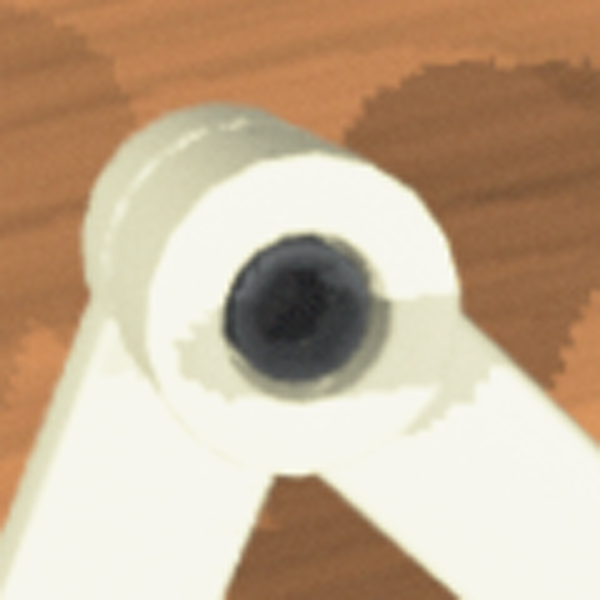

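The boss's top disc is centred at crop (304,315), and the dark head at (298,308).

```bash
python3 - <<'E'
from h import *
z=np.load('b.npz'); s,c=snap('wrist'); q=dict(ee_pos=z['p'],eef_rot=z['q'])
print(onz(c,369+60.3,150+62.5,.12,q),onz(c,369+59.1,150+61.1,.116,q))
p=np.array(s['ee_pos']);m=R.from_quat(s['eef_rot']).as_matrix();print(p,(m.T@(np.array([.4648,.0905,p[2]])-p)*1000))
i=cv2.imread('pics/b.png')[150:270,369:489]
g=cv2.resize(cv2.cvtColor(i,6)[40:85,40:85],None,fx=13,fy=13,interpolation=cv2.INTER_CUBIC)
cv2.imwrite('pics/hex.png',np.clip((g.astype(float)-15)*3,0,255))
E
```

```text
[0.46509974 0.09117135 0.12      ] [0.46493326 0.09131741 0.116     ]
[0.45254577 0.00718857 0.25834398] [8.76618650e+00 8.37503101e+01 1.16682134e-02][ WARN:0@0.661] global loadsave.cpp:1063 imwrite_ Unsupported depth image for selected encoder is fallbacked to CV_8U.
```

View pics/hex.png

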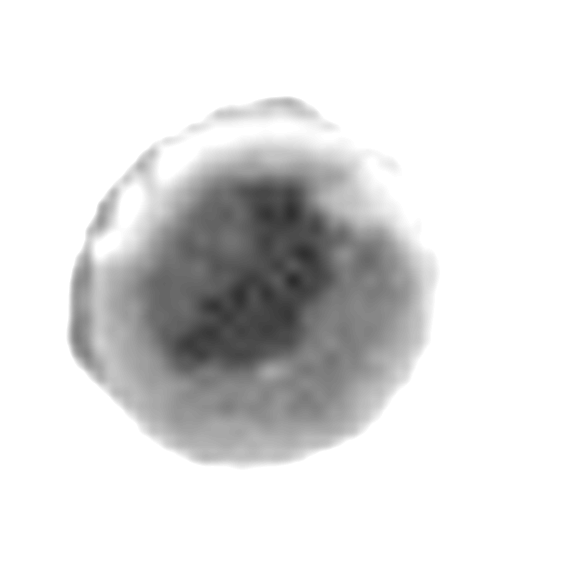

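>>> move_arm:
  commands:
    - {"hand": -1,"x": 2,"y": 20,"z": 0,"ax": 0,"ay": 0,"az": 0}
    - {"hand": -1,"x": 2,"y": 22,"z": 0,"ax": 0,"ay": 0,"az": 0}
    - {"hand": -1,"x": 2.5,"y": 22,"z": 0,"ax": 0,"ay": 0,"az": 0}
    - {"hand": -1,"x": 2.3,"y": 20.5,"z": 0,"ax": 0,"ay": 0,"az": 0}
    - {"hand": -1,"x": 0,"y": 0,"z": 15,"ax": 0,"ay": 0,"az": 0}
    - {"hand": -1,"x": 0,"y": 0,"z": 15,"ax": 0,"ay": 0,"az": 0}
    - {"hand": -1,"x": 0,"y": 0,"z": 15,"ax": 0,"ay": 0,"az": 0}
    - {"hand": -1,"x": 0,"y": 0,"z": 6,"ax": 0,"ay": 0,"az": 0}
    - {"hand": -1,"x": 0,"y": 0,"z": 0,"ax": 0,"ay": 0,"az": 0}
    - {"hand": -1,"x": 0,"y": 0,"z": 0,"ax": 0,"ay": 0,"az": 0}
    - {"hand": -1,"x": 0,"y": 0,"z": 0,"ax": 0,"ay": 0,"az": 0}

```text
time: 10.62
ee_pos: [0.4658, 0.0907, 0.2079]
eef_rot: [0.125, 0.992, 0.0, 0.001]
force: [-0.3, 0.4, -2.4]
opening: 0.32
gripper_force: 60.7
```

```bash
cat > s.py <<'E'
from h import *
L=[];
for _ in range(4):
    s,c=snap('wrist');L.append(np.r_[s['ee_pos'],s['force'],s['moment'],s['qpos'][5]])
p,f,mo=np.split(np.mean(L,0)[:9],3);m=R.from_quat(s['eef_rot']).as_matrix()
print(round(s['time'],2),p.round(4),'yaw',np.degrees(np.arctan2(m[1,0],m[0,0])).round(2),'F',f.round(2),'M',mo.round(3),'sock d',(m.T@(np.array([.465,.0912,p[2]])-p)*1000).round(1)[:2],'tip',(p[2]-.0814).round(4),'q6',L[0][9].round(2))
E
sed 's/range(4)/range(1)/' s.py > s1.py
python3 s.py; python3 - <<'E'
from h import *
sd=robot.capture('side'); cv2.imwrite('pics/s2.png',cv2.resize(sd['pixels'][150:270,165:325],None,fx=5,fy=5,interpolation=2))
E
```

```text
10.78 [0.4657 0.0907 0.2078] yaw 165.6 F [-0.04 -0.2  -3.1 ] M [-0.026  0.023 -0.032] sock d [0.8 0.3] tip 0.1264 q6 0.44
```

View pics/s2.png

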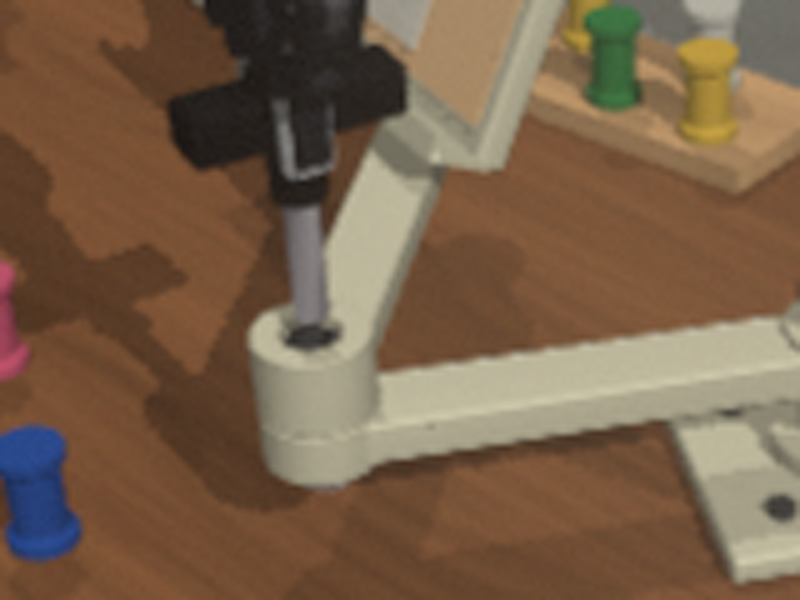

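The side view shows the blade's end at (310,320), centred over the counterbore at (313,338). I'll feel downward from here.

>>> move_arm:
  commands:
    - {"hand": -1,"x": 0.8,"y": 0.3,"z": 4,"ax": 0,"ay": 0,"az": 0}
    - {"hand": -1,"x": 0,"y": 0,"z": 4,"ax": 0,"ay": 0,"az": 0}
    - {"hand": -1,"x": 0,"y": 0,"z": 1,"ax": 0,"ay": 0,"az": 0}
    - {"hand": -1,"x": 0,"y": 0,"z": 0,"ax": 0,"ay": 0,"az": 0}
    - {"hand": -1,"x": 0,"y": 0,"z": 0,"ax": 0,"ay": 0,"az": 0}

```text
time: 11.5
ee_pos: [0.4648, 0.0912, 0.1984]
eef_rot: [0.125, 0.992, 0.0, 0.0]
force: [-0.3, -0.3, -3.2]
opening: 0.321
gripper_force: 60.7
```

```bash
python3 s.py
```

```text
11.65 [0.4648 0.0912 0.1984] yaw 165.6 F [-0.3   0.14 -3.1 ] M [ 0.005 -0.005  0.011] sock d [-0.2  0.1] tip 0.117 q6 0.45
```

>>> move_arm:
  commands:
    - {"hand": -1,"x": 0,"y": 0,"z": 1,"ax": 0,"ay": 0,"az": 0}
    - {"hand": -1,"x": 0,"y": 0,"z": 1,"ax": 0,"ay": 0,"az": 0}
    - {"hand": -1,"x": 0,"y": 0,"z": 0,"ax": 0,"ay": 0,"az": 0}
    - {"hand": -1,"x": 0,"y": 0,"z": 0,"ax": 0,"ay": 0,"az": 0}

```text
time: 12.2
ee_pos: [0.4646, 0.0912, 0.1963]
eef_rot: [0.125, 0.992, -0.0, -0.0]
force: [-0.3, -0.3, -3.0]
opening: 0.323
gripper_force: 60.8
```

```bash
python3 s.py
```

```text
12.35 [0.4646 0.0912 0.1963] yaw 165.6 F [-0.43 -0.08 -3.3 ] M [-0.002  0.084 -0.007] sock d [-0.4  0.1] tip 0.1149 q6 0.45
```

>>> move_arm:
  commands:
    - {"hand": -1,"x": 0,"y": 0,"z": 1,"ax": 0,"ay": 0,"az": 0}
    - {"hand": -1,"x": 0,"y": 0,"z": 0.5,"ax": 0,"ay": 0,"az": 0}
    - {"hand": -1,"x": 0,"y": 0,"z": 0,"ax": 0,"ay": 0,"az": 0}

```text
time: 12.78
ee_pos: [0.4648, 0.0912, 0.1954]
eef_rot: [0.125, 0.992, 0.0, 0.0]
force: [-2.2, -0.1, 3.5]
opening: 0.324
gripper_force: 61.5
```

```bash
python3 s.py
```

```text
12.93 [0.4648 0.0912 0.1953] yaw 165.6 F [-1.68 -0.28  4.1 ] M [-0.074  0.511  0.011] sock d [-0.2  0. ] tip 0.1139 q6 0.45
```

>>> move_arm:
  commands:
    - {"hand": -1,"x": 0,"y": 0,"z": 0.5,"ax": 0,"ay": 0,"az": 0}
    - {"hand": -1,"x": 0,"y": 0,"z": 0.5,"ax": 0,"ay": 0,"az": 0}
    - {"hand": -1,"x": 0,"y": 0,"z": 0,"ax": 0,"ay": 0,"az": 0}

```text
time: 13.35
ee_pos: [0.4649, 0.0912, 0.1949]
eef_rot: [0.125, 0.992, 0.0, 0.001]
force: [-2.2, -0.2, 10.1]
opening: 0.321
gripper_force: 62.4
```

```bash
python3 s.py
```

```text
13.5 [0.465  0.0912 0.1949] yaw 165.6 F [-3.19 -0.74  9.81] M [-0.102  0.841  0.004] sock d [-0. -0.] tip 0.1135 q6 0.45
```

>>> move_arm:
  commands:
    - {"hand": -1,"x": 0.8,"y": 0.2,"z": -0.6,"ax": 0,"ay": 0,"az": 0}
    - {"hand": -1,"x": 0,"y": 0,"z": 0,"ax": 0,"ay": 0,"az": -3}
    - {"hand": -1,"x": 0,"y": 0,"z": 0,"ax": 0,"ay": 0,"az": -2}
    - {"hand": -1,"x": 0,"y": 0,"z": 0,"ax": 0,"ay": 0,"az": 0}

```text
time: 14.05
ee_pos: [0.464, 0.0913, 0.1942]
eef_rot: [0.082, 0.997, -0.0, 0.0]
force: [-0.7, -1.1, 3.0]
opening: 0.317
gripper_force: 61.2
```

```bash
python3 s1.py
```

```text
14.05 [0.464  0.0913 0.1942] yaw 170.58 F [-0.7  -1.07  3.04] M [-0.43   0.254  0.015] sock d [-1.  0.] tip 0.1128 q6 0.36
```

>>> move_arm:
  commands:
    - {"hand": -1,"x": 0,"y": 0,"z": 0,"ax": 0,"ay": 0,"az": -3}
    - {"hand": -1,"x": 0,"y": 0,"z": 0,"ax": 0,"ay": 0,"az": -2}
    - {"hand": -1,"x": 0,"y": 0,"z": 0,"ax": 0,"ay": 0,"az": 0}

```text
time: 14.48
ee_pos: [0.4639, 0.0912, 0.194]
eef_rot: [0.039, 0.999, -0.0, -0.0]
force: [-0.0, -1.5, -0.8]
opening: 0.323
gripper_force: 60.8
```

```bash
python3 s1.py
```

```text
14.47 [0.4639 0.0912 0.194 ] yaw 175.57 F [-0.   -1.48 -0.84] M [-0.694  0.037 -0.036] sock d [-1.1  0.1] tip 0.1126 q6 0.27
```

>>> move_arm:
  commands:
    - {"hand": -1,"x": 0,"y": -0.6,"z": 0.5,"ax": 0,"ay": 0,"az": 0}
    - {"hand": -1,"x": 0,"y": 0,"z": 0.5,"ax": 0,"ay": 0,"az": 0}
    - {"hand": -1,"x": 0,"y": 0,"z": 0,"ax": 0,"ay": 0,"az": 0}

```text
time: 14.9
ee_pos: [0.464, 0.0911, 0.1938]
eef_rot: [0.038, 0.999, 0.0, 0.0]
force: [-0.7, -1.9, 4.0]
opening: 0.319
gripper_force: 61.4
```

```bash
python3 s1.py
```

```text
14.9 [0.464  0.0911 0.1938] yaw 175.6 F [-0.66 -1.93  4.01] M [-0.47   0.214 -0.013] sock d [-0.9  0.2] tip 0.1124 q6 0.27
```

>>> move_arm:
  commands:
    - {"hand": -1,"x": 0,"y": 0,"z": 0,"ax": 0,"ay": 0,"az": -2}
    - {"hand": -1,"x": 0,"y": 0,"z": 0,"ax": 0,"ay": 0,"az": -2}
    - {"hand": -1,"x": 0,"y": 0,"z": 0,"ax": 0,"ay": 0,"az": 0}

```text
time: 15.32
ee_pos: [0.464, 0.091, 0.1934]
eef_rot: [0.003, 1.0, -0.0, 0.0]
force: [-0.0, -1.1, 2.9]
opening: 0.322
gripper_force: 61.4
```

```bash
python3 s1.py
```

```text
15.32 [0.464  0.091  0.1934] yaw 179.63 F [-0.02 -1.05  2.92] M [-0.479  0.023 -0.027] sock d [-1.   0.2] tip 0.112 q6 0.2
```

>>> move_arm:
  commands:
    - {"hand": -1,"x": 0,"y": -0.4,"z": 0.3,"ax": 0,"ay": 0,"az": -2}
    - {"hand": -1,"x": 0,"y": 0,"z": 0.3,"ax": 0,"ay": 0,"az": -2}
    - {"hand": -1,"x": 0,"y": 0,"z": 0,"ax": 0,"ay": 0,"az": 0}

```text
time: 15.75
ee_pos: [0.464, 0.0907, 0.1928]
eef_rot: [-0.032, 0.999, 0.0, 0.0]
force: [0.2, -0.7, 1.8]
opening: 0.32
gripper_force: 61.2
```

```bash
python3 s1.py
```

```text
15.75 [0.464  0.0907 0.1928] yaw -176.37 F [ 0.21 -0.75  1.77] M [-0.303 -0.099  0.034] sock d [-1.   0.4] tip 0.1114 q6 0.13
```

>>> move_arm:
  commands:
    - {"hand": -1,"x": 0,"y": -0.2,"z": 0.2,"ax": 0,"ay": 0,"az": -2}
    - {"hand": -1,"x": 0,"y": 0,"z": 0.2,"ax": 0,"ay": 0,"az": -2}
    - {"hand": -1,"x": 0,"y": 0,"z": 0,"ax": 0,"ay": 0,"az": 0}

```text
time: 16.18
ee_pos: [0.4639, 0.0905, 0.1922]
eef_rot: [-0.067, 0.998, 0.0, -0.0]
force: [1.6, 0.2, -0.5]
opening: 0.319
gripper_force: 60.9
```

```bash
python3 s1.py
```

```text
16.18 [0.4639 0.0905 0.1922] yaw -172.37 F [ 1.58  0.19 -0.5 ] M [-0.067 -0.279  0.024] sock d [-1.1  0.6] tip 0.1108 q6 0.06
```

>>> move_arm:
  commands:
    - {"hand": -1,"x": -0.4,"y": 0,"z": 0.6,"ax": 0,"ay": 0,"az": 0}
    - {"hand": -1,"x": 0,"y": 0,"z": 0.6,"ax": 0,"ay": 0,"az": 0}
    - {"hand": -1,"x": 0,"y": 0,"z": 0,"ax": 0,"ay": 0,"az": 0}

```text
time: 16.6
ee_pos: [0.4642, 0.0905, 0.1912]
eef_rot: [-0.066, 0.998, 0.0, -0.0]
force: [0.1, 0.3, 0.5]
opening: 0.317
gripper_force: 61.2
```

```bash
python3 s1.py
```

```text
16.6 [0.4642 0.0905 0.1912] yaw -172.39 F [0.08 0.28 0.47] M [-0.047 -0.058  0.011] sock d [-0.9  0.6] tip 0.1098 q6 0.06
```

>>> move_arm:
  commands:
    - {"hand": -1,"x": 0,"y": 0,"z": 0,"ax": 0,"ay": 0,"az": -2}
    - {"hand": -1,"x": 0,"y": 0,"z": 0,"ax": 0,"ay": 0,"az": -1}
    - {"hand": -1,"x": 0,"y": 0,"z": 0,"ax": 0,"ay": 0,"az": 0}

```text
time: 17.02
ee_pos: [0.4641, 0.0904, 0.1908]
eef_rot: [-0.093, 0.996, -0.0, -0.0]
force: [0.7, 0.1, -3.1]
opening: 0.323
gripper_force: 60.7
```

```bash
python3 s1.py
```

```text
17.02 [0.4641 0.0904 0.1908] yaw -169.38 F [ 0.66  0.09 -3.1 ] M [ 0.058 -0.312  0.043] sock d [-1.   0.6] tip 0.1094 q6 0.01
```

>>> move_arm:
  commands:
    - {"hand": -1,"x": -0.2,"y": 0,"z": 0.7,"ax": 0,"ay": 0,"az": 0}
    - {"hand": -1,"x": 0,"y": 0,"z": 0.7,"ax": 0,"ay": 0,"az": 0}
    - {"hand": -1,"x": 0,"y": 0,"z": 0,"ax": 0,"ay": 0,"az": 0}

```text
time: 17.45
ee_pos: [0.4643, 0.0904, 0.1896]
eef_rot: [-0.092, 0.996, -0.0, -0.0]
force: [-0.5, 0.2, -3.4]
opening: 0.321
gripper_force: 60.7
```

```bash
python3 s1.py
```

```text
17.45 [0.4643 0.0904 0.1896] yaw -169.4 F [-0.54  0.22 -3.41] M [-0.045 -0.085 -0.036] sock d [-0.9  0.7] tip 0.1082 q6 0.01
```

>>> move_arm:
  commands:
    - {"hand": -1,"x": 0,"y": 0,"z": 0.6,"ax": 0,"ay": 0,"az": 0}
    - {"hand": -1,"x": 0,"y": 0,"z": 0.6,"ax": 0,"ay": 0,"az": 0}
    - {"hand": -1,"x": 0,"y": 0,"z": 0,"ax": 0,"ay": 0,"az": 0}

```text
time: 17.88
ee_pos: [0.4643, 0.0904, 0.1885]
eef_rot: [-0.092, 0.996, -0.0, -0.0]
force: [0.8, -0.5, -1.6]
opening: 0.321
gripper_force: 60.8
```

```bash
python3 s1.py
```

```text
17.88 [0.4643 0.0904 0.1885] yaw -169.4 F [ 0.77 -0.52 -1.59] M [-0.023  0.024  0.013] sock d [-0.8  0.6] tip 0.1071 q6 0.01
```

>>> move_arm:
  commands:
    - {"hand": -1,"x": 0,"y": 0,"z": 0.6,"ax": 0,"ay": 0,"az": 0}
    - {"hand": -1,"x": 0,"y": 0,"z": 0.4,"ax": 0,"ay": 0,"az": 0}
    - {"hand": -1,"x": 0,"y": 0,"z": 0,"ax": 0,"ay": 0,"az": 0}

```text
time: 18.3
ee_pos: [0.4644, 0.0904, 0.1875]
eef_rot: [-0.092, 0.996, -0.0, -0.0]
force: [-0.1, 0.2, -1.5]
opening: 0.317
gripper_force: 60.8
```

```bash
python3 s1.py
```

```text
18.3 [0.4644 0.0904 0.1875] yaw -169.4 F [-0.11  0.24 -1.47] M [-0.025  0.119 -0.026] sock d [-0.7  0.6] tip 0.1061 q6 0.01
```

>>> move_arm:
  commands:
    - {"hand": -1,"x": 0,"y": 0,"z": 0.4,"ax": 0,"ay": 0,"az": 0}
    - {"hand": -1,"x": 0,"y": 0,"z": 0.4,"ax": 0,"ay": 0,"az": 0}
    - {"hand": -1,"x": 0,"y": 0,"z": 0,"ax": 0,"ay": 0,"az": 0}

```text
time: 18.73
ee_pos: [0.4646, 0.0905, 0.1873]
eef_rot: [-0.092, 0.996, 0.0, 0.0]
force: [-1.8, -0.6, 4.6]
opening: 0.316
gripper_force: 61.5
```

```bash
python3 s1.py
```

```text
18.73 [0.4646 0.0905 0.1873] yaw -169.4 F [-1.82 -0.59  4.56] M [-0.118  0.508  0.05 ] sock d [-0.5  0.6] tip 0.1059 q6 0.01
```

The key is on the socket floor: tip at 0.106 with a gentle rise in force. Now I'll turn it clockwise.

>>> move_arm:
  commands:
    - {"hand": -1,"x": -0.2,"y": 0,"z": -0.2,"ax": 0,"ay": 0,"az": 2}
    - {"hand": -1,"x": 0,"y": 0,"z": 0,"ax": 0,"ay": 0,"az": 2}
    - {"hand": -1,"x": 0,"y": 0,"z": 0,"ax": 0,"ay": 0,"az": 2}
    - {"hand": -1,"x": 0,"y": 0,"z": 0,"ax": 0,"ay": 0,"az": 2}
    - {"hand": -1,"x": 0,"y": 0,"z": 0,"ax": 0,"ay": 0,"az": 2}
    - {"hand": -1,"x": 0,"y": 0,"z": 0,"ax": 0,"ay": 0,"az": 2}
    - {"hand": -1,"x": 0,"y": 0,"z": 0,"ax": 0,"ay": 0,"az": 0}

```text
time: 19.65
ee_pos: [0.4645, 0.0908, 0.1873]
eef_rot: [0.013, 1.0, 0.0, -0.0]
force: [-2.7, 0.2, 5.9]
opening: 0.321
gripper_force: 61.7
```

```bash
python3 s.py
```

```text
19.8 [0.4645 0.0907 0.1873] yaw 178.54 F [-2.73  0.01  6.46] M [0.074 0.729 0.022] sock d [-0.5  0.5] tip 0.1059 q6 0.22
```

>>> move_arm:
  commands:
    - {"hand": -1,"x": 0,"y": 0,"z": 0,"ax": 0,"ay": 0,"az": 2}
    - {"hand": -1,"x": 0,"y": 0,"z": 0,"ax": 0,"ay": 0,"az": 2}
    - {"hand": -1,"x": 0,"y": 0,"z": 0,"ax": 0,"ay": 0,"az": 2}
    - {"hand": -1,"x": 0,"y": 0,"z": 0,"ax": 0,"ay": 0,"az": 2}
    - {"hand": -1,"x": 0,"y": 0,"z": 0,"ax": 0,"ay": 0,"az": 2}
    - {"hand": -1,"x": 0,"y": 0,"z": 0,"ax": 0,"ay": 0,"az": 2}
    - {"hand": -1,"x": 0,"y": 0,"z": 0,"ax": 0,"ay": 0,"az": 0}

```text
time: 20.72
ee_pos: [0.4643, 0.091, 0.1873]
eef_rot: [0.117, 0.993, 0.001, -0.0]
force: [-3.8, 0.4, 6.6]
opening: 0.316
gripper_force: 61.8
```

```bash
python3 s.py
```

```text
20.88 [0.4643 0.091  0.1873] yaw 166.55 F [-2.77  0.01  5.97] M [0.236 0.846 0.018] sock d [-0.6  0.3] tip 0.1059 q6 0.43
```

>>> move_arm:
  commands:
    - {"hand": -1,"x": 0.3,"y": 0,"z": -0.4,"ax": 0,"ay": 0,"az": 2}
    - {"hand": -1,"x": 0,"y": 0,"z": 0,"ax": 0,"ay": 0,"az": 2}
    - {"hand": -1,"x": 0,"y": 0,"z": 0,"ax": 0,"ay": 0,"az": 2}
    - {"hand": -1,"x": 0,"y": 0,"z": 0,"ax": 0,"ay": 0,"az": 2}
    - {"hand": -1,"x": 0,"y": 0,"z": 0,"ax": 0,"ay": 0,"az": 2}

```text
time: 21.55
ee_pos: [0.4643, 0.0911, 0.1873]
eef_rot: [0.204, 0.979, 0.001, -0.0]
force: [-3.2, 5.0, 3.3]
opening: 0.32
gripper_force: 61.6
```

```bash
python3 s.py
```

```text
21.7 [0.4643 0.091  0.1873] yaw 156.6 F [-2.8   4.24  3.  ] M [1.155 0.721 0.044] sock d [-0.6  0.4] tip 0.1059 q6 0.6
```

>>> move_arm:
  commands:
    - {"hand": -1,"x": 0.5,"y": 0.4,"z": 0,"ax": 0,"ay": 0,"az": 1}
    - {"hand": -1,"x": 0,"y": 0,"z": 0,"ax": 0,"ay": 0,"az": 1}
    - {"hand": -1,"x": 0,"y": 0,"z": 0,"ax": 0,"ay": 0,"az": 1}

```text
time: 22.12
ee_pos: [0.4642, 0.0912, 0.1874]
eef_rot: [0.229, 0.973, 0.0, 0.0]
force: [-2.1, 4.8, 2.3]
opening: 0.315
gripper_force: 61.6
```

```bash
python3 s.py
```

```text
22.27 [0.4641 0.0912 0.1873] yaw 153.6 F [-1.94  4.48  1.35] M [1.149 0.578 0.045] sock d [-0.8  0.4] tip 0.1059 q6 0.66
```

>>> move_arm:
  commands:
    - {"hand": -1,"x": 0,"y": 0,"z": 0,"ax": 0,"ay": 0,"az": 1}
    - {"hand": -1,"x": 0,"y": 0,"z": 0,"ax": 0,"ay": 0,"az": 1}
    - {"hand": -1,"x": 0,"y": 0,"z": 0,"ax": 0,"ay": 0,"az": 1}

```text
time: 22.7
ee_pos: [0.4641, 0.0912, 0.1873]
eef_rot: [0.254, 0.967, 0.0, -0.0]
force: [-1.6, 4.6, 0.8]
opening: 0.32
gripper_force: 61.4
```

```bash
python3 s.py
```

```text
22.85 [0.4641 0.0912 0.1874] yaw 150.57 F [-1.67  4.56  0.45] M [1.332 0.509 0.029] sock d [-0.8  0.4] tip 0.106 q6 0.71
```

>>> move_arm:
  commands:
    - {"hand": -1,"x": 0.3,"y": 0.4,"z": 0,"ax": 0,"ay": 0,"az": 1}
    - {"hand": -1,"x": 0,"y": 0,"z": 0,"ax": 0,"ay": 0,"az": 1}
    - {"hand": -1,"x": 0,"y": 0,"z": 0,"ax": 0,"ay": 0,"az": 0}

```text
time: 23.28
ee_pos: [0.464, 0.0915, 0.1874]
eef_rot: [0.271, 0.963, -0.0, 0.0]
force: [-1.9, 4.2, 0.6]
opening: 0.317
gripper_force: 61.5
```

```bash
python3 s.py
```

```text
23.43 [0.464  0.0915 0.1874] yaw 148.6 F [-1.36  3.64  0.47] M [1.014 0.48  0.046] sock d [-1.   0.3] tip 0.106 q6 0.74
```

>>> move_arm:
  commands:
    - {"hand": -1,"x": 0,"y": 0,"z": 0,"ax": 0,"ay": 0,"az": 1}
    - {"hand": -1,"x": 0,"y": 0,"z": 0,"ax": 0,"ay": 0,"az": 1}
    - {"hand": -1,"x": 0,"y": 0,"z": 0,"ax": 0,"ay": 0,"az": 0}

```text
time: 23.85
ee_pos: [0.464, 0.0916, 0.1874]
eef_rot: [0.287, 0.958, -0.0, -0.0]
force: [-1.6, 3.5, -0.5]
opening: 0.316
gripper_force: 61.4
```

```bash
python3 s.py
```

```text
24.0 [0.464  0.0916 0.1874] yaw 146.59 F [-1.75  3.34 -0.34] M [0.941 0.476 0.061] sock d [-1.   0.2] tip 0.106 q6 0.78
```

>>> move_arm:
  commands:
    - {"hand": -1,"x": 0.2,"y": 0.4,"z": 0,"ax": 0,"ay": 0,"az": -0.3}
    - {"hand": -1,"x": 0,"y": 0,"z": 0,"ax": 0,"ay": 0,"az": 0}

```text
time: 24.3
ee_pos: [0.464, 0.0917, 0.1874]
eef_rot: [0.285, 0.959, -0.0, 0.0]
force: [-1.9, 1.8, -1.0]
opening: 0.32
gripper_force: 61.3
```

```bash
sed -i "s/print(round/print('Mz',np.array(L)[:,8].round(3).tolist());print(round/" s.py; python3 s.py
```

```text
Mz [0.032, -0.019, 0.007, 0.033]
24.45 [0.464  0.0918 0.1874] yaw 146.89 F [-1.81  1.93  0.04] M [0.547 0.569 0.013] sock d [-1.2  0.1] tip 0.106 q6 0.77
```

>>> move_arm:
  commands:
    - {"hand": -1,"x": 0,"y": 0,"z": 0,"ax": 0,"ay": 0,"az": -0.7}
    - {"hand": -1,"x": 0,"y": 0,"z": 0,"ax": 0,"ay": 0,"az": 0}

```text
time: 24.75
ee_pos: [0.464, 0.0918, 0.1874]
eef_rot: [0.279, 0.96, -0.0, -0.0]
force: [-2.3, 0.9, 0.1]
opening: 0.316
gripper_force: 61.2
```

```bash
python3 s.py
```

```text
Mz [-0.026, 0.014, 0.011, 0.009]
24.9 [0.464  0.0918 0.1874] yaw 147.6 F [-2.29  0.83  0.41] M [0.272 0.626 0.002] sock d [-1.2  0. ] tip 0.106 q6 0.76
```

```bash
sed -i "s/s\['qpos'\]\[5\]\])/s['qpos'][5],s['tau'][5]])/; s/print('Mz',/print('T6',np.array(L)[:,10].round(3).tolist(),'Mz',/; s/range(4)/range(3)/" s.py; python3 s.py
```

```text
T6 [-0.005, -0.006, -0.006] Mz [0.022, -0.004, -0.058]
25.05 [0.4639 0.0918 0.1874] yaw 147.6 F [-1.8   0.8   0.57] M [ 0.144  0.646 -0.013] sock d [-1.2  0. ] tip 0.106 q6 0.76
```

>>> move_arm:
  commands:
    - {"hand": -1,"x": 0.2,"y": 0,"z": 0,"ax": 0,"ay": 0,"az": 0.7}
    - {"hand": -1,"x": 0,"y": 0,"z": 0,"ax": 0,"ay": 0,"az": 0}

```text
time: 25.35
ee_pos: [0.4639, 0.092, 0.1873]
eef_rot: [0.285, 0.959, -0.0, 0.0]
force: [-2.7, -0.0, 0.3]
opening: 0.317
gripper_force: 61.0
```

```bash
python3 s.py
```

```text
T6 [0.068, 0.048, 0.043] Mz [0.037, 0.066, 0.09]
25.45 [0.4639 0.092  0.1874] yaw 146.9 F [-2.39 -0.25  0.5 ] M [-0.058  0.663  0.065] sock d [-1.4 -0.1] tip 0.106 q6 0.77
```

>>> move_arm:
  commands:
    - {"hand": -1,"x": 0,"y": 0,"z": 0,"ax": 0,"ay": 0,"az": 0.3}
    - {"hand": -1,"x": 0,"y": 0,"z": 0,"ax": 0,"ay": 0,"az": 0}

```text
time: 25.75
ee_pos: [0.4638, 0.092, 0.1874]
eef_rot: [0.287, 0.958, -0.0, -0.0]
force: [-1.4, -0.5, 0.8]
opening: 0.315
gripper_force: 61.0
```

```bash
python3 s.py
```

```text
T6 [0.066, 0.058, 0.055] Mz [0.065, 0.003, 0.039]
25.85 [0.4638 0.092  0.1874] yaw 146.6 F [-1.69 -0.41  0.24] M [-0.167  0.679  0.036] sock d [-1.4 -0.1] tip 0.106 q6 0.78
```

```bash
cat > t.py <<'E'
from h import *
s=robot.read_state();m=R.from_quat(s['eef_rot']).as_matrix()
print(round(s['time'],2),'T6',round(float(s['tau'][5]),3),'Mz',round(float(s['moment'][2]),3),'F',np.round(s['force'],1),'z',round(float(s['ee_pos'][2]),4),'yaw',np.degrees(np.arctan2(m[1,0],m[0,0])).round(2))
E
python3 t.py
```

```text
25.9 T6 0.055 Mz 0.032 F [-2.2  0.2  0.1] z 0.1873 yaw 146.6
```

>>> move_arm:
  commands:
    - {"hand": -1,"x": 0,"y": 0,"z": 0,"ax": 0,"ay": 0,"az": -0.1}
    - {"hand": -1,"x": 0,"y": 0,"z": 0,"ax": 0,"ay": 0,"az": 0}

```text
time: 26.15
ee_pos: [0.4639, 0.0921, 0.1874]
eef_rot: [0.287, 0.958, -0.0, -0.0]
force: [-2.4, -1.5, -0.7]
opening: 0.321
gripper_force: 60.9
```

```bash
python3 t.py
```

```text
26.15 T6 0.04 Mz 0.033 F [-2.4 -1.5 -0.7] z 0.1874 yaw 146.7
```

>>> move_arm:
  commands:
    - {"hand": -1,"x": 0,"y": 0,"z": 0,"ax": 0,"ay": 0,"az": -0.1}
    - {"hand": -1,"x": 0,"y": 0,"z": 0,"ax": 0,"ay": 0,"az": 0}

```text
time: 26.4
ee_pos: [0.4639, 0.0921, 0.1874]
eef_rot: [0.286, 0.958, -0.0, -0.0]
force: [-3.0, -0.3, -0.4]
opening: 0.321
gripper_force: 60.9
```

```bash
python3 t.py
```

```text
26.4 T6 0.03 Mz -0.023 F [-3.  -0.3 -0.4] z 0.1874 yaw 146.8
```

>>> move_arm:
  commands:
    - {"hand": -1,"x": 0,"y": 0,"z": 0,"ax": 0,"ay": 0,"az": -0.2}
    - {"hand": -1,"x": 0,"y": 0,"z": 0,"ax": 0,"ay": 0,"az": 0}

```text
time: 26.65
ee_pos: [0.4638, 0.0921, 0.1874]
eef_rot: [0.284, 0.959, -0.0, -0.0]
force: [-2.2, -1.5, -1.1]
opening: 0.318
gripper_force: 60.9
```

```bash
python3 t.py
```

```text
26.65 T6 0.007 Mz 0.058 F [-2.2 -1.5 -1.1] z 0.1874 yaw 147.0
```

>>> move_arm:
  commands:
    - {"hand": -1,"x": 0,"y": 0,"z": 0,"ax": 0,"ay": 0,"az": 0.2}
    - {"hand": -1,"x": 0,"y": 0,"z": 0,"ax": 0,"ay": 0,"az": 0}

```text
time: 26.9
ee_pos: [0.4639, 0.0921, 0.1874]
eef_rot: [0.286, 0.958, -0.0, -0.0]
force: [-3.0, -0.8, -0.1]
opening: 0.322
gripper_force: 60.9
```

```bash
python3 t.py
```

```text
26.9 T6 0.04 Mz 0.074 F [-3.  -0.8 -0.1] z 0.1874 yaw 146.8
```

>>> move_arm:
  commands:
    - {"hand": -1,"x": 0,"y": 0,"z": 0,"ax": 0,"ay": 0,"az": 0.2}
    - {"hand": -1,"x": 0,"y": 0,"z": 0,"ax": 0,"ay": 0,"az": 0.3}

```text
time: 27.15
ee_pos: [0.4639, 0.0921, 0.1874]
eef_rot: [0.29, 0.957, -0.0, -0.0]
force: [-2.3, -1.8, -0.2]
opening: 0.318
gripper_force: 60.8
```

```bash
python3 t.py
```

```text
27.15 T6 0.019 Mz 0.066 F [-2.3 -1.8 -0.2] z 0.1874 yaw 146.28
```

>>> move_arm:
  commands:
    - {"hand": -1,"x": 0,"y": 0,"z": 0,"ax": 0,"ay": 0,"az": 0.3}
    - {"hand": -1,"x": 0.2,"y": -0.2,"z": 0,"ax": 0,"ay": 0,"az": 0}
    - {"hand": -1,"x": 0,"y": 0,"z": 0,"ax": 0,"ay": 0,"az": 0}

```text
time: 27.52
ee_pos: [0.4638, 0.0921, 0.1874]
eef_rot: [0.292, 0.956, 0.0, 0.0]
force: [-1.0, -1.0, -1.0]
opening: 0.32
gripper_force: 60.8
```

```bash
python3 t.py
```

```text
27.52 T6 0.051 Mz 0.045 F [-1. -1. -1.] z 0.1874 yaw 146.0
```

>>> move_arm:
  commands:
    - {"hand": -1,"x": 0,"y": 0,"z": 0,"ax": 0,"ay": 0,"az": 0.3}
    - {"hand": -1,"x": 0,"y": 0,"z": 0,"ax": 0,"ay": 0,"az": 0.3}
    - {"hand": -1,"x": 0,"y": 0,"z": 0,"ax": 0,"ay": 0,"az": 0}

```text
time: 27.9
ee_pos: [0.4637, 0.0922, 0.1874]
eef_rot: [0.297, 0.955, 0.0, 0.0]
force: [-2.4, -0.7, -0.9]
opening: 0.323
gripper_force: 60.6
```

```bash
python3 t.py
```

```text
27.9 T6 0.081 Mz 0.15 F [-2.4 -0.7 -0.9] z 0.1874 yaw 145.4
```

```bash
python3 s.py
```

```text
T6 [0.081, 0.073, 0.07] Mz [0.15, 0.051, 0.036]
28.0 [0.4637 0.0922 0.1874] yaw 145.4 F [-2.01 -0.43 -2.23] M [-0.27   0.502  0.079] sock d [-1.6 -0.1] tip 0.106 q6 0.8
```

>>> move_arm:
  commands:
    - {"hand": -1,"x": 0.2,"y": 0,"z": 0.2,"ax": 0,"ay": 0,"az": 0.2}
    - {"hand": -1,"x": 0,"y": 0,"z": 0,"ax": 0,"ay": 0,"az": 0.2}
    - {"hand": -1,"x": 0,"y": 0,"z": 0,"ax": 0,"ay": 0,"az": 0}

```text
time: 28.42
ee_pos: [0.4636, 0.0922, 0.1874]
eef_rot: [0.301, 0.954, 0.0, 0.0]
force: [-1.6, -2.2, -0.5]
opening: 0.318
gripper_force: 60.7
```

```bash
python3 s.py
```

```text
T6 [0.093, 0.088, 0.086] Mz [0.052, 0.062, 0.047]
28.52 [0.4636 0.0922 0.1874] yaw 145.0 F [-1.6  -1.5  -0.11] M [-0.314  0.455  0.054] sock d [-1.7 -0.1] tip 0.106 q6 0.81
```

>>> move_arm:
  commands:
    - {"hand": -1,"x": 0,"y": 0,"z": 0,"ax": 0,"ay": 0,"az": 0.2}
    - {"hand": -1,"x": 0,"y": 0,"z": 0,"ax": 0,"ay": 0,"az": 0.1}
    - {"hand": -1,"x": 0,"y": 0,"z": 0,"ax": 0,"ay": 0,"az": 0}

```text
time: 28.95
ee_pos: [0.4636, 0.0923, 0.1874]
eef_rot: [0.303, 0.953, 0.0, 0.0]
force: [-1.2, -1.3, 1.6]
opening: 0.318
gripper_force: 60.9
```

```bash
python3 s.py
```

```text
T6 [0.102, 0.099, 0.098] Mz [0.063, 0.124, 0.134]
29.05 [0.4636 0.0923 0.1874] yaw 144.7 F [-1.79 -1.63  1.47] M [-0.347  0.459  0.107] sock d [-1.7 -0.1] tip 0.106 q6 0.81
```

>>> move_arm:
  commands:
    - {"hand": -1,"x": 0,"y": 0,"z": 0,"ax": 0,"ay": 0,"az": 0.15}
    - {"hand": -1,"x": 0,"y": 0,"z": 0,"ax": 0,"ay": 0,"az": 0.15}
    - {"hand": -1,"x": 0,"y": 0,"z": 0,"ax": 0,"ay": 0,"az": 0}

```text
time: 29.48
ee_pos: [0.4636, 0.0923, 0.1873]
eef_rot: [0.306, 0.952, 0.0, 0.0]
force: [-1.1, -1.0, 1.5]
opening: 0.316
gripper_force: 61.0
```

```bash
python3 s.py
```

```text
T6 [0.112, 0.108, 0.107] Mz [0.098, 0.09, 0.149]
29.57 [0.4636 0.0923 0.1873] yaw 144.4 F [-1.15 -1.17  1.81] M [-0.292  0.438  0.112] sock d [-1.7 -0.1] tip 0.1059 q6 0.82
```

Torque has risen well past the drag (0.107 against about 0.055 N m), so the screw is against its stop. I'll back off into the play and lift out.

>>> move_arm:
  commands:
    - {"hand": -1,"x": 0,"y": 0,"z": 0,"ax": 0,"ay": 0,"az": -1}
    - {"hand": -1,"x": 0,"y": 0,"z": 0,"ax": 0,"ay": 0,"az": -1}
    - {"hand": -1,"x": 0,"y": 0,"z": 0,"ax": 0,"ay": 0,"az": -1}
    - {"hand": -1,"x": 0,"y": 0,"z": 0,"ax": 0,"ay": 0,"az": -0.7}
    - {"hand": -1,"x": 0,"y": 0,"z": 0,"ax": 0,"ay": 0,"az": 0}

```text
time: 30.25
ee_pos: [0.4636, 0.0922, 0.1873]
eef_rot: [0.275, 0.962, 0.0, 0.0]
force: [-1.0, -1.4, 3.3]
opening: 0.322
gripper_force: 61.2
```

```bash
python3 s.py
```

```text
T6 [-0.039, -0.02, -0.015] Mz [-0.013, -0.026, -0.088]
30.35 [0.4636 0.0922 0.1873] yaw 148.1 F [-1.03 -1.73  3.35] M [-0.411  0.312 -0.042] sock d [-1.7 -0.1] tip 0.1059 q6 0.75
```

>>> move_arm:
  commands:
    - {"hand": -1,"x": 0,"y": 0,"z": -0.2,"ax": 0,"ay": 0,"az": 1}
    - {"hand": -1,"x": 0,"y": 0,"z": 0,"ax": 0,"ay": 0,"az": 1}
    - {"hand": -1,"x": 0,"y": 0,"z": 0,"ax": 0,"ay": 0,"az": 0.7}
    - {"hand": -1,"x": 0,"y": 0,"z": 0,"ax": 0,"ay": 0,"az": 0}

```text
time: 30.9
ee_pos: [0.4635, 0.0923, 0.1873]
eef_rot: [0.297, 0.955, 0.0, -0.0]
force: [-0.7, -0.8, 1.2]
opening: 0.321
gripper_force: 61.1
```

```bash
python3 s.py
```

```text
T6 [0.094, 0.075, 0.069] Mz [0.096, 0.042, 0.027]
31.0 [0.4635 0.0923 0.1873] yaw 145.41 F [-0.22 -0.68  1.03] M [-0.343  0.16   0.055] sock d [-1.9 -0. ] tip 0.1059 q6 0.8
```

>>> move_arm:
  commands:
    - {"hand": -1,"x": 0,"y": 0,"z": 0,"ax": 0,"ay": 0,"az": 0.5}
    - {"hand": -1,"x": 0,"y": 0,"z": 0,"ax": 0,"ay": 0,"az": 0}
    - {"hand": -1,"x": 0,"y": 0,"z": 0,"ax": 0,"ay": 0,"az": 0}

```text
time: 31.42
ee_pos: [0.4635, 0.0923, 0.1874]
eef_rot: [0.302, 0.953, 0.0, -0.0]
force: [-0.1, -0.2, 1.1]
opening: 0.322
gripper_force: 61.0
```

```bash
python3 s.py
```

```text
T6 [0.086, 0.086, 0.086] Mz [0.065, 0.1, 0.138]
31.52 [0.4635 0.0923 0.1874] yaw 144.9 F [-0.46 -0.58  0.53] M [-0.247  0.084  0.101] sock d [-1.9 -0. ] tip 0.106 q6 0.81
```

The re-approach gave the same torque curve, so this is an elastic stop. Now I'll back off and lift the key out.

>>> move_arm:
  commands:
    - {"hand": -1,"x": 0,"y": 0,"z": 0,"ax": 0,"ay": 0,"az": -1}
    - {"hand": -1,"x": 0,"y": 0,"z": 0,"ax": 0,"ay": 0,"az": -1}
    - {"hand": -1,"x": 0,"y": 0,"z": -1,"ax": 0,"ay": 0,"az": -0.9}
    - {"hand": -1,"x": 0,"y": 0,"z": -3,"ax": 0,"ay": 0,"az": 0}
    - {"hand": -1,"x": 0,"y": 0,"z": -4,"ax": 0,"ay": 0,"az": 0}
    - {"hand": -1,"x": 0,"y": 0,"z": -6,"ax": 0,"ay": 0,"az": 0}
    - {"hand": -1,"x": 0,"y": 0,"z": -15,"ax": 0,"ay": 0,"az": 0}
    - {"hand": -1,"x": 0,"y": 0,"z": -20,"ax": 0,"ay": 0,"az": -6}
    - {"hand": -1,"x": 0,"y": 0,"z": -20,"ax": 0,"ay": 0,"az": -6}
    - {"hand": -1,"x": 0,"y": 0,"z": -5,"ax": 0,"ay": 0,"az": -5.8}
    - {"hand": -1,"x": 0,"y": 0,"z": 0,"ax": 0,"ay": 0,"az": 0}

```text
time: 32.95
ee_pos: [0.4638, 0.0925, 0.2623]
eef_rot: [0.126, 0.992, 0.0, 0.001]
force: [-0.9, 0.0, -3.6]
opening: 0.322
gripper_force: 60.7
```

```bash
python3 s1.py; python3 - <<'E'
from h import *
s=robot.read_state();m=R.from_quat(s['eef_rot']).as_matrix()
print((m.T@(np.array([.5386,-.3582,.0894])-s['ee_pos'])*1000).round(1))
E
```

```text
32.95 [0.4638 0.0925 0.2623] yaw 165.54 F [-0.86  0.04 -3.62] M [-0.035  0.046 -0.01 ] sock d [-1.5 -0.9] tip 0.1809 q6 0.45
[-185.5 -417.5  172.1]
```

>>> move_arm:
  commands:
    - {"hand": -1,"x": -12,"y": -27,"z": 0,"ax": 0,"ay": 0,"az": 0}
    - {"hand": -1,"x": -18,"y": -40,"z": 0,"ax": 0,"ay": 0,"az": 0}
    - {"hand": -1,"x": -18,"y": -40,"z": 0,"ax": 0,"ay": 0,"az": 0}
    - {"hand": -1,"x": -18,"y": -40,"z": 0,"ax": 0,"ay": 0,"az": 0}
    - {"hand": -1,"x": -18,"y": -40,"z": 0,"ax": 0,"ay": 0,"az": 0}
    - {"hand": -1,"x": -18,"y": -40,"z": 0,"ax": 0,"ay": 0,"az": 0}
    - {"hand": -1,"x": -18,"y": -40,"z": 0,"ax": 0,"ay": 0,"az": 0}
    - {"hand": -1,"x": -18,"y": -40,"z": 0,"ax": 0,"ay": 0,"az": 0}
    - {"hand": -1,"x": -18,"y": -40,"z": 0,"ax": 0,"ay": 0,"az": 0}
    - {"hand": -1,"x": -18,"y": -40,"z": 0,"ax": 0,"ay": 0,"az": 0}
    - {"hand": -1,"x": -11.5,"y": -30.5,"z": 0,"ax": 0,"ay": 0,"az": 0}
    - {"hand": -1,"x": 0,"y": 0,"z": 0,"ax": 0,"ay": 0,"az": 0}

```text
time: 34.5
ee_pos: [0.539, -0.3605, 0.2597]
eef_rot: [0.128, 0.992, 0.0, -0.001]
force: [-0.3, 0.1, -3.4]
opening: 0.322
gripper_force: 60.7
```

>>> move_arm:
  commands:
    - {"hand": -1,"x": 0,"y": 0,"z": 25,"ax": 0,"ay": 0,"az": 0}
    - {"hand": -1,"x": 0,"y": 0,"z": 25,"ax": 0,"ay": 0,"az": 0}
    - {"hand": -1,"x": 0,"y": 0,"z": 25,"ax": 0,"ay": 0,"az": 0}
    - {"hand": -1,"x": 0,"y": 0,"z": 20,"ax": 0,"ay": 0,"az": 0}
    - {"hand": -1,"x": 0,"y": 0,"z": 0,"ax": 0,"ay": 0,"az": 0}
    - {"hand": -1,"x": 0,"y": 0,"z": 0,"ax": 0,"ay": 0,"az": 0}
    - {"hand": -1,"x": 0,"y": 0,"z": 0,"ax": 0,"ay": 0,"az": 0}

```text
time: 35.38
ee_pos: [0.5401, -0.3585, 0.1678]
eef_rot: [0.125, 0.992, -0.0, 0.001]
force: [0.2, 0.3, -2.9]
opening: 0.318
gripper_force: 60.6
```

```bash
cat > r.py <<'E'
from h import *
s=robot.read_state();m=R.from_quat(s['eef_rot']).as_matrix()
print((m.T@(np.array([.5386,-.3582,.0894])-s['ee_pos'])*1000).round(1),np.round(s['force'],1),s['moment'].round(2))
E
python3 s1.py; python3 r.py
```

```text
35.38 [ 0.5401 -0.3585  0.1678] yaw 165.6 F [ 0.19  0.31 -2.94] M [0.003 0.021 0.006] sock d [184.5 416.9] tip 0.0864 q6 -0.33
[ 1.6  0.  78.3] [-0.1  0.4 -3.8] [-0.01  0.   -0.  ]
```

>>> move_arm:
  commands:
    - {"hand": -1,"x": 1.6,"y": 0,"z": 6,"ax": 0,"ay": 0,"az": 0}
    - {"hand": -1,"x": 0,"y": 0,"z": 6,"ax": 0,"ay": 0,"az": 0}
    - {"hand": -1,"x": 0,"y": 0,"z": 6,"ax": 0,"ay": 0,"az": 0}
    - {"hand": -1,"x": 0,"y": 0,"z": 3,"ax": 0,"ay": 0,"az": 0}
    - {"hand": -1,"x": 0,"y": 0,"z": 0,"ax": 0,"ay": 0,"az": 0}

```text
time: 36.05
ee_pos: [0.5375, -0.3577, 0.1449]
eef_rot: [0.125, 0.992, 0.0, -0.0]
force: [0.3, 0.1, -3.0]
opening: 0.321
gripper_force: 60.7
```

```bash
python3 r.py
```

```text
[-1.2 -0.2 55.5] [ 0.3  0.1 -3. ] [ 0.   -0.06 -0.08]
```

>>> move_arm:
  commands:
    - {"hand": -1,"x": -1,"y": 0,"z": 5,"ax": 0,"ay": 0,"az": 0}
    - {"hand": -1,"x": 0,"y": 0,"z": 8,"ax": 0,"ay": 0,"az": 0}
    - {"hand": -1,"x": 0,"y": 0,"z": 8,"ax": 0,"ay": 0,"az": 0}
    - {"hand": -1,"x": 0,"y": 0,"z": 8,"ax": 0,"ay": 0,"az": 0}
    - {"hand": -1,"x": 0,"y": 0,"z": 4,"ax": 0,"ay": 0,"az": 0}
    - {"hand": -1,"x": 0,"y": 0,"z": 0,"ax": 0,"ay": 0,"az": 0}

```text
time: 36.8
ee_pos: [0.5385, -0.358, 0.1119]
eef_rot: [0.125, 0.992, 0.0, -0.0]
force: [-0.5, -0.1, -3.6]
opening: 0.322
gripper_force: 60.7
```

```bash
python3 r.py
```

```text
[-0.2 -0.2 22.5] [-0.5 -0.1 -3.6] [-0.    0.01  0.  ]
```

>>> move_arm:
  commands:
    - {"hand": -1,"x": 0,"y": 0,"z": 7,"ax": 0,"ay": 0,"az": 0}
    - {"hand": -1,"x": 0,"y": 0,"z": 7,"ax": 0,"ay": 0,"az": 0}
    - {"hand": -1,"x": 0,"y": 0,"z": 5,"ax": 0,"ay": 0,"az": 0}
    - {"hand": -1,"x": 0,"y": 0,"z": 2,"ax": 0,"ay": 0,"az": 0}
    - {"hand": -1,"x": 0,"y": 0,"z": 0.5,"ax": 0,"ay": 0,"az": 0}
    - {"hand": -1,"x": 0,"y": 0,"z": 0,"ax": 0,"ay": 0,"az": 0}

```text
time: 37.55
ee_pos: [0.5389, -0.3582, 0.0911]
eef_rot: [0.125, 0.992, -0.0, 0.0]
force: [-0.7, -0.0, -3.5]
opening: 0.321
gripper_force: 60.7
```

```bash
python3 r.py
```

```text
[ 0.3 -0.1  1.7] [-0.7 -0.  -3.5] [ 0.02 -0.03  0.  ]
```

>>> move_arm:
  commands:
    - {"hand": -1,"x": 0,"y": 0,"z": 1,"ax": 0,"ay": 0,"az": 0}
    - {"hand": -1,"x": 0,"y": 0,"z": 0.7,"ax": 0,"ay": 0,"az": 0}
    - {"hand": -1,"x": 0,"y": 0,"z": 0.5,"ax": 0,"ay": 0,"az": 0}
    - {"hand": -1,"x": 0,"y": 0,"z": 0,"ax": 0,"ay": 0,"az": 0}

```text
time: 38.05
ee_pos: [0.5389, -0.3582, 0.0895]
eef_rot: [0.125, 0.992, -0.0, 0.0]
force: [-1.1, 0.9, 2.8]
opening: 0.318
gripper_force: 61.6
```

```bash
python3 r.py
```

```text
[ 0.3 -0.   0.1] [-1.1  0.9  2.8] [0.2  0.33 0.01]
```

The hub rests on the rack. I'll release and withdraw.

>>> move_arm:
  commands:
    - {"hand": 0,"x": 0,"y": 0,"z": 0,"ax": 0,"ay": 0,"az": 0}
    - {"hand": 0.6,"x": 0,"y": 0,"z": 0,"ax": 0,"ay": 0,"az": 0}
    - {"hand": 1,"x": 0,"y": 0,"z": 0,"ax": 0,"ay": 0,"az": 0}
    - {"hand": 1,"x": 0,"y": 0,"z": 0,"ax": 0,"ay": 0,"az": 0}
    - {"hand": 1,"x": 0,"y": 0,"z": 0,"ax": 0,"ay": 0,"az": 0}
    - {"hand": 1,"x": 0,"y": 0,"z": -5,"ax": 0,"ay": 0,"az": 0}
    - {"hand": 1,"x": 0,"y": 0,"z": -20,"ax": 0,"ay": 0,"az": 0}
    - {"hand": 1,"x": 0,"y": 0,"z": -25,"ax": 0,"ay": 0,"az": 0}
    - {"hand": 1,"x": 0,"y": 0,"z": -25,"ax": 0,"ay": 0,"az": 0}
    - {"hand": 1,"x": 0,"y": 0,"z": -10,"ax": 0,"ay": 0,"az": 0}
    - {"hand": 1,"x": 0,"y": 0,"z": 0,"ax": 0,"ay": 0,"az": 0}
    - {"hand": 1,"x": 0,"y": 0,"z": 0,"ax": 0,"ay": 0,"az": 0}

```text
time: 39.55
ee_pos: [0.5382, -0.3577, 0.1726]
eef_rot: [0.125, 0.992, 0.0, -0.001]
force: [-0.2, 0.1, 0.2]
opening: 0.998
gripper_force: 0.0
```

```bash
python3 kp.py; python3 r.py
python3 - <<'E'
from h import *
a=cv2.imread('pics/top.png');b=robot.capture('top')['pixels']
d=(cv2.absdiff(a,b).max(2)>40).astype(np.uint8)
n,l,st,ce=cv2.connectedComponentsWithStats(cv2.morphologyEx(d,cv2.MORPH_OPEN,np.ones((2,2),np.uint8)))
print([ (x.tolist()) for x in st[1:] if x[4]>6])
E
```

```text
[ 299  180   50  159 7169] [323.6556005  258.56479286]
0.9978467861220608
((-0.3999977111816406, -0.3000001907348633), (26.399999618530273, 95.39999389648438), 90.0) [-48.1 -13.5] [47.3 12.9]
cup rim [-72.3 -40.5  82.4] [-71.8  11.4  82.4] [-47.  -13.8  82.5]
[ 0.5382 -0.3577  0.1726] [ 0.001  0.005 -0.008  0.001 -0.     0.   ] 39.55
key world [ 0.53850347 -0.35811808  0.17254942]
[-0.8 -0.4 83. ] [-0.2 -0.5 -0.1] [ 0.   -0.06  0.  ]
[[419, 159, 65, 103, 1376], [488, 160, 2, 4, 8], [491, 166, 43, 66, 1528], [156, 176, 73, 44, 549], [273, 209, 42, 29, 541], [207, 219, 3, 4, 9], [217, 220, 6, 4, 15], [398, 223, 16, 19, 190], [415, 230, 3, 3, 8], [435, 244, 67, 36, 1774], [430, 259, 6, 4, 16], [228, 263, 243, 184, 11473], [430, 265, 5, 4, 13], [426, 280, 4, 3, 8], [481, 280, 6, 2, 12], [2, 294, 37, 36, 709], [463, 299, 19, 32, 132], [432, 307, 34, 5, 91], [395, 312, 69, 61, 2889], [410, 316, 5, 2, 10], [461, 333, 4, 4, 12], [460, 338, 3, 3, 7], [0, 352, 22, 12, 192], [374, 364, 6, 3, 13], [382, 364, 4, 3, 10], [390, 369, 5, 5, 16], [396, 369, 5, 4, 14], [381, 371, 4, 2, 8], [0, 374, 206, 106, 8260], [377, 374, 7, 3, 17], [390, 377, 43, 4, 111], [437, 379, 4, 3, 9], [284, 381, 8, 3, 17], [182, 387, 45, 21, 356], [430, 391, 5, 2, 10], [429, 395, 4, 5, 15], [405, 407, 9, 2, 18], [254, 409, 7, 8, 28], [288, 410, 12, 15, 48], [344, 413, 26, 6, 76], [319, 415, 9, 3, 26], [264, 426, 16, 11, 108], [315, 429, 91, 51, 1892], [234, 436, 6, 8, 18], [298, 439, 9, 10, 56], [230, 445, 4, 5, 12], [273, 446, 20, 11, 89], [414, 452, 6, 10, 22], [206, 459, 28, 21, 452], [288, 459, 5, 3, 11], [294, 459, 4, 4, 10], [411, 463, 2, 4, 8], [0, 467, 21, 13, 150], [307, 469, 4, 5, 15], [405, 471, 4, 5, 13]]
```

```bash
python3 -c "
from bench import robot
print(robot.sign_off())"
```

```text
the job is handed in; nothing more can be done
None
```

I tightened the elbow screw to its stop with the larger key fully seated, put the key back fully down in its rack hole, and handed the job in at about 40 s; I didn't separately check that the board had stayed in place, but the turning torque peaked near 0.11 N m, below its 0.5 N m drag.

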